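# Set the cupping station for the next flight

### The job

Set up the coffee tasting station for the next flight. On the hob, first slide the kettle from the red heat spot onto the green rest spot, then slide the lidded pan from the yellow spot onto the red heat spot, neither ever lifted; after that pull the cabinet drawer out to its stop, stand every lot plaque from it on edge in the slotted wooden rack (one per slot, any slots), and finally push the drawer shut. Leave the bowls, trays, timer and spoon alone.

Things in the scene. Friction and masses are not known exactly. Their poses are not given: they have to be found in the camera images.
- hob: Square black glass hob with a steel rim, 340 x 340 x 35 mm, fixed. Origin: centre of its underside; the flat top is 35 mm above it. The three coloured spots, 170 mm from one another in a triangle, are printed on it.
- heat_spot: Red ring (132 mm across, with a red dot in the middle) on the hob: the heat spot. Origin: its centre, on the hob's top.
- rest_spot: Green ring of the same size on the hob: the rest spot. Origin: its centre.
- wait_spot: Yellow ring of the same size on the hob: where the pan waits at the start. Origin: its centre.
- kettle: Small closed steel kettle, 124 mm across at the base, lid at 58 mm, about 0.7 kg. Origin: centre of its underside. Over its middle a fixed black arched handle: a straight bar 12 mm thick, 68 mm long, along the kettle's x, its centre line 83 mm above the origin (19 mm free beneath), pinched from above across the kettle's y. Thin spout at +x, reaching 82 mm from the axis.
- pan: Lidded aluminium pan, 120 mm across, lid at 57 mm, two small ears, about 0.75 kg; lid and pan are one piece. Origin: centre of its underside. In the middle of the lid a wooden grip bar, 60 mm long along the pan's x, 14 mm thick in y, from 57 to 92 mm above the origin.
- cabinet: Dark walnut cabinet, 160 (x) x 260 (y) x 128 mm high, fixed, front to its -x. Origin: centre of its underside. Its one drawer has four 10 mm slots along x at cabinet y = +-27.5 and +-82.5 mm; plaques in them stand 14 mm above the table, their middle at cabinet x = -12 mm (shut) or -152 mm (fully out). Inside, nothing but plaques is over 54 mm high; the drawer's front reaches 112 mm.
- drawer (a joint): How far the drawer is out, in m: 0 shut, 0.14 at its stop; it slides along the cabinet's -x with about 2 N.
- drawer_handle (a point): Middle of the drawer's brass bar handle: a 10 mm thick bar, 100 mm long along the cabinet's y, 35 mm in front of the drawer's front panel (30 mm free behind it), 92 mm above the table. Moves with the drawer.
- rack: Light wooden display rack, 236 mm long (x), 110 mm wide (y), 50 mm high, fixed. Origin: centre of its underside. Four slots, 15 mm wide and 40 mm deep (slot floor 10 mm above the origin), run along the rack's y at rack x = -82.5, -27.5, 27.5 and 82.5 mm. All are empty at the start.
- plaque0: Blue rectangular lot plaque standing on its long edge, 100 mm long (its x), 8 mm thick (its y), 85 mm tall (z), with a white panel and one stripe (orange) near its top edge; 90 g. Origin: middle of its bottom edge. It may be absent. At the start it stands in a slot of the drawer.
- plaque1: Blue rectangular lot plaque standing on its long edge, 100 mm long (its x), 8 mm thick (its y), 85 mm tall (z), with a white panel and one stripe (yellow) near its top edge; 90 g. Origin: middle of its bottom edge. It may be absent. At the start it stands in a slot of the drawer.
- plaque2: Blue rectangular lot plaque standing on its long edge, 100 mm long (its x), 8 mm thick (its y), 85 mm tall (z), with a white panel and one stripe (green) near its top edge; 90 g. Origin: middle of its bottom edge. It may be absent. At the start it stands in a slot of the drawer.
- plaque3: Blue rectangular lot plaque standing on its long edge, 100 mm long (its x), 8 mm thick (its y), 85 mm tall (z), with a white panel and one stripe (white) near its top edge; 90 g. Origin: middle of its bottom edge. It may be absent. At the start it stands in a slot of the drawer.
- bowl0: White ceramic tasting bowl, 86 mm across, 68 mm high, a bystander. Origin: centre of its underside.
- bowl1: White ceramic tasting bowl, 86 mm across, 68 mm high, a bystander. Origin: centre of its underside.
- bowl2: White ceramic tasting bowl, 86 mm across, 68 mm high, a bystander. Origin: centre of its underside.
- tray0: Blue boat-shaped sample tray, about 205 mm long (its x), 95 mm wide, 32 mm high, a bystander. Origin: centre of its underside.
- tray1: Blue boat-shaped sample tray, about 205 mm long (its x), 95 mm wide, 32 mm high, a bystander. Origin: centre of its underside.
- timer: Grey bench timer, 65 x 75 x 22 mm, a bystander. Origin: centre of its underside.
- spoon: Tasting spoon with a steel bowl and wooden handle, 170 mm long, lying, a bystander.

How it is judged:
On the way, in this order (a step that is already met when the one before it is completed fails the run):
1. the kettle stands on the green rest spot, centred within 12 mm, and let go (horizontal distance between kettle and rest_spot below 0.012 m and z of kettle in the frame of hob below 0.039 m and angle between kettle's own z axis and vertical below 0.1 rad and linear speed of kettle below 0.02 m/s and contact force between the fingers and kettle below 0.3 N), for 0.2 s.
2. then the pan stands on the red heat spot, centred within 12 mm, and let go (horizontal distance between pan and heat_spot below 0.012 m and z of pan in the frame of hob below 0.039 m and angle between pan's own z axis and vertical below 0.1 rad and linear speed of pan below 0.02 m/s and contact force between the fingers and pan below 0.3 N), for 0.2 s.
3. then the drawer is pulled out to its stop (within 5 mm of 140 mm) (value of joint drawer above 0.135 m), for 0.2 s.
4. then every plaque stands on edge at the bottom of a rack slot, lengthwise within 20 mm of the slot's middle, let go (x of plaque0 in the frame of rack between -0.095 and 0.095 m and y of plaque0 in the frame of rack between -0.02 and 0.02 m and z of plaque0 in the frame of rack between 0.006 and 0.015 m and angle between each of plaque0, plaque1, plaque2, plaque3's own z axis and vertical below 0.25 rad and linear speed of each of plaque0, plaque1, plaque2, plaque3 below 0.02 m/s and contact force between the fingers and plaque0 below 0.3 N and x of plaque1 in the frame of rack between -0.095 and 0.095 m and y of plaque1 in the frame of rack between -0.02 and 0.02 m and z of plaque1 in the frame of rack between 0.006 and 0.015 m and contact force between the fingers and plaque1 below 0.3 N and x of plaque2 in the frame of rack between -0.095 and 0.095 m and y of plaque2 in the frame of rack between -0.02 and 0.02 m and z of plaque2 in the frame of rack between 0.006 and 0.015 m and contact force between the fingers and plaque2 below 0.3 N and x of plaque3 in the frame of rack between -0.095 and 0.095 m and y of plaque3 in the frame of rack between -0.02 and 0.02 m and z of plaque3 in the frame of rack between 0.006 and 0.015 m and contact force between the fingers and plaque3 below 0.3 N), for 0.2 s.
5. then the drawer is pushed shut (less than 8 mm open) (value of joint drawer below 0.008 m), for 0.2 s.
At the end, for the whole second after the job is handed in: Kettle on the green spot, pan on the red spot, each centred within 12 mm; every plaque present upright (within 14 degrees) on the floor of a rack slot, within 20 mm of the slot's middle along it; drawer shut within 8 mm; all at rest and released (all of step 4 and horizontal distance between kettle and rest_spot below 0.012 m and z of each of kettle, pan in the frame of hob below 0.039 m and angle between each of kettle, pan's own z axis and vertical below 0.1 rad and linear speed of each of kettle, pan below 0.02 m/s and horizontal distance between pan and heat_spot below 0.012 m and value of joint drawer below 0.008 m); the robot touches nothing.
It fails at once if the kettle or the pan is lifted more than 10 mm off the hob (z of any of kettle, pan in the frame of hob above 0.045 m).
It fails at once if the kettle or the pan is tipped by more than 20 degrees (angle between any of kettle, pan's own z axis and vertical above 0.35 rad).
It fails at once if a bowl, tray, the timer or the spoon is moved more than 30 mm (distance of any of bowl0, bowl1, bowl2, tray0, tray1, timer, spoon from where it was at the start of the episode above 0.03 m).
Of plaque0, plaque1, plaque2, plaque3 only 2 to 4 are there at a start; the rules pass over those that are not, and their reading is None.
At some moment in a run one of kettle, pan may be knocked a few centimetres aside while the robot is not near it.
It also fails if it takes over 210 s, if anything falls off the work surface, if the arm or the gripper's body presses on something with over 40 N, if the wrist force passes 120 N, or if a joint passes its speed limit or range.

### The arm

A 6-joint arm with a two-finger parallel gripper is mounted at the origin on the work surface. World frame = base frame: x ahead of the robot, y to its left, z up, the work surface at z = 0. Lengths are in m, angles in rad, forces in N, time in s.
With the tool pointing down it reaches from about 0.35 to 0.975 m from the base axis. Payload 4.9 kg.
Tool frame: the origin (TCP) lies at the very end of the fingers, on their centre line; the grasp point (between the pads) lies 19 mm behind it; y points along the fingers, z is the direction in which the jaws open and shut, and the axes are right-handed (so a half turn about y gives the same grasp; the last joint's range is limited). The gripper opens to 85 mm and grips with 20 to 120 N. Pads are 22 mm wide; open, the fingers measure 114 mm over their backs; the gripper's body (76 mm by 85 mm) begins 54 mm behind the grasp point. The pads swing forward as they close: fully open they stand 13 mm farther back than shut.
Start: joints at [-1.392, 0.053, 1.613, -0, 1.476, -0.119], TCP at [0.183, -0.597, 0.231] pointing down, gripper open.
Joint ranges: [-3.01, 3.01], [-1.01, 2.22], [0.06, 2.58], [-1.02, 4.17], [0.09, 2.62], [-3.14, 3.14]. Speed limits (rad/s): [2.57, 2.57, 3.14, 3.14, 3.14, 3.14].

### API

Orientations are given as a rotation vector (axis times angle).
In Python, from station import monitor, viewer, ticket gives the robot as it stands.
- The arm moves only by the tool servo_tool, never from a script. Its argument "commands" is one flat list of numbers, 7 for each row, row after row: the turn, a rotation vector about the tool's x, y, z in rad, then the shift along the tool's x, y, z in cm, then the opening, from 0 (shut) to 1 (fully open). In form: [rx, ry, rz, dx, dy, dz, claw, rx, ry, rz, dx, dy, dz, claw, ...]. A call has 1 to 20 rows; each row shifts and turns the pose as measured when the row begins, along the tool's axes as they then stand; what a row does not reach is not made up. A row lasts 1/10 s, in which the tool goes at most 50 mm and 8.59 degrees, less where a joint would pass 70% of its speed; a pose out of reach is approached as far as the arm can. A call is refused whole if a number of a shift passes 5 or a number of a turn 0.15, either way. A call with a gripper value outside its range is refused whole. The fingers move at their own pace and stop on an object; "grip_force" is the grip in N (left out, the last holds). Time passes only in rows, so rows that do not move let the fingers close. It gives the time, the measured TCP pose, the force and the opening at its end, in the units of the state.
- monitor.get_obs(): the state, without advancing time (a new reading comes with each control period).
- viewer.get_image(name): name is "side" or "top" or "wrist"; returns a dict with "frame" (480x640x3 uint8, red, green, blue), "depth" (480x640 float32, m along the optical axis (not along the pixel's ray), 0 where there is no reading), "camera_matrix" (3x3 intrinsics, pixels), "cam_to_world" (4x4, takes a point from camera to world coordinates). Camera axes: x right, y down, z forward; pixel columns grow to the right and rows downward; lengths in m; the calibration is good to about 2 mm. The wrist camera is an equidistant fisheye: a pixel r from the principal point sees the ray r / f radians off the axis. A picture is of the moment at which its call begins.
- ticket.finish_job(): hands the job in, once; it reports no verdict.
The state is a dict: "t": time; "q": joint angles; "dq": joint speeds; "effort": joint torques, N m; "tool_pos": TCP position; "tool_rot": TCP orientation; "contact_force": force on the tool from outside, world axes, zero at the start; "wrist_torque": the same for the moment, N m; "opening": finger opening in m.
Only numpy, scipy, OpenCV 4.12 (cv2) and the standard library are available. Lean on these libraries where they do the work, as an engineer would, in place of code of your own. Each camera call takes 0.05 s, during which the arm holds its last target.

## Working session

There is one attempt and no reset: what is moved stays moved. The work goes in short steps, Python scripts to look and compute and a tool call to move; the robot and the scene stay as the last step left them, time stands still between calls to the robot, and variables do not carry over. Pictures are saved under pics/ and viewed, and the job is handed in when it is done.

Besides the shell and the picture viewer there is one more tool, called after "Request:" as name(argument=value, ...), one argument or row to a line, values as JSON. servo_tool: Moves the arm, as the interface text tells. Its arguments: {"type":"object","properties":{"commands":{"type":"array","items":{"type":"number"}},"grip_force":{"type":"number"}},"required":["commands"]}

```bash
ls; mkdir -p pics; cat > h.py <<'E'
import numpy as np,cv2,sys
from station import monitor,viewer,ticket
from scipy.spatial.transform import Rotation as R
def snap(name,fn=None):
    d=viewer.get_image(name)
    np.savez('last_%s.npz'%name,**d)
    if fn: cv2.imwrite('pics/'+fn,d['frame'][:,:,::-1])
    return d
def load(name): return dict(np.load('last_%s.npz'%name))
def ray(d,u,v):
    K=d['camera_matrix'];T=d['cam_to_world']
    r=T[:3,:3]@np.array([(u-K[0,2])/K[0,0],(v-K[1,2])/K[1,1],1.]);return T[:3,3],r
def onz(d,u,v,z):
    o,r=ray(d,u,v);return o+r*(z-o[2])/r[2]
def pts(d):
    K=d['camera_matrix'];T=d['cam_to_world'];v,u=np.mgrid[:480,:640];z=d['depth']
    p=np.stack([(u-K[0,2])/K[0,0]*z,(v-K[1,2])/K[1,1]*z,z],-1)
    return p@T[:3,:3].T+T[:3,3]
def st():
    o=monitor.get_obs();print('t',round(o['t'],2),'pos',np.round(o['tool_pos'],4),'q',np.round(o['q'],3),'F',np.round(o['contact_force'],1),'open',round(o['opening'],4))
    print(np.round(R.from_rotvec(o['tool_rot']).as_matrix(),3));return o
E
python3 - <<'E'
from h import *
o=st()
for n in('side','top','wrist'):
    d=snap(n,n+'0.png');print(n,np.round(d['camera_matrix'],1).tolist(),np.round(d['cam_to_world'],3).tolist())
E
```

```text
pics
t 0.0 pos [ 0.1833 -0.5969  0.23  ] q [-1.392  0.053  1.614  0.     1.476 -0.119] F [-0.4  0.3 -1. ] open 0.0852
[[-0.956 -0.     0.293]
 [-0.293  0.002 -0.956]
 [-0.    -1.    -0.002]]
side [[479.2, 0.0, 320.4], [0.0, 479.2, 249.8], [0.0, 0.0, 1.0]] [[-0.912, -0.288, 0.293, 0.076], [-0.41, 0.606, -0.681, 0.96], [0.018, -0.741, -0.671, 1.016], [0.0, 0.0, 0.0, 1.0]]
top [[510.0, 0.0, 312.1], [0.0, 510.0, 237.7], [0.0, 0.0, 1.0]] [[-0.02, -0.994, 0.112, 0.337], [-1.0, 0.022, 0.012, 0.006], [-0.015, -0.111, -0.994, 1.484], [0.0, 0.0, 0.0, 1.0]]
wrist [[371.6, 0.0, 318.9], [0.0, 371.6, 237.3], [0.0, 0.0, 1.0]] [[0.293, -0.919, -0.263, 0.25], [-0.956, -0.282, -0.078, -0.577], [-0.002, 0.274, -0.962, 0.374], [0.0, 0.0, 0.0, 1.0]]
```

View pics/top0.png

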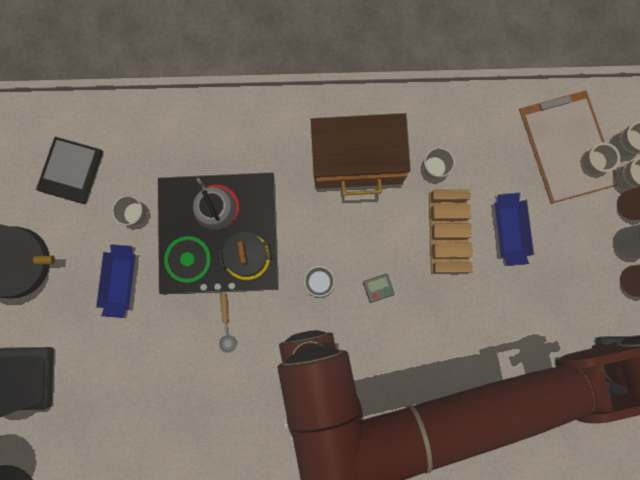

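View pics/side0.png

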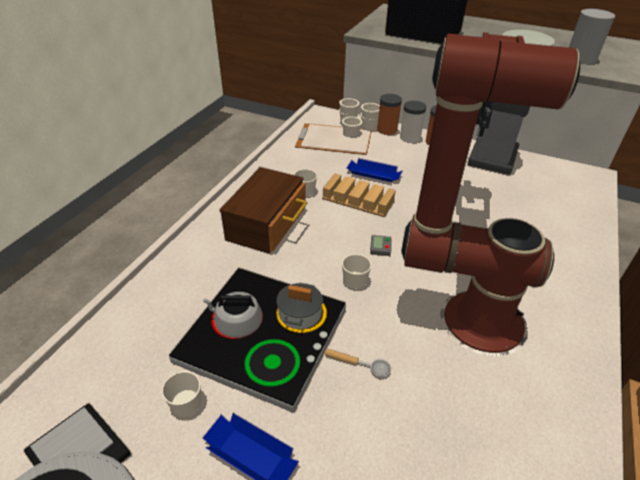

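View pics/wrist0.png

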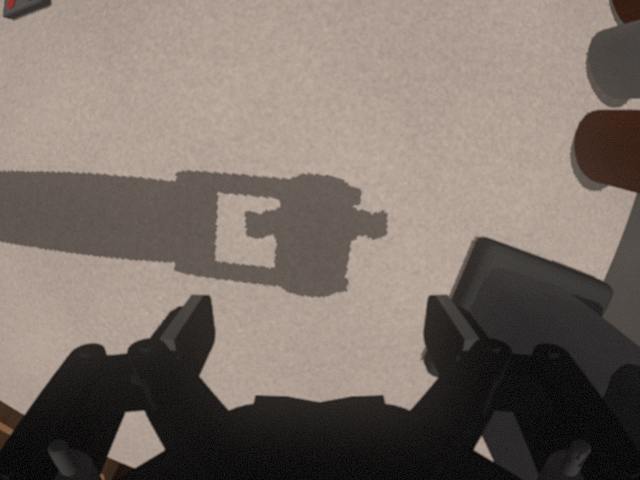

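The top view shows the hob around (218,233) px, the kettle at (213,205), the pan at (245,255), the green spot at (187,260), the cabinet at (360,150) and the rack at (451,232). The arm doesn't cover any of them. Next I'll measure.

```bash
cat > m1.py <<'E'
from h import *
from scipy.optimize import least_squares
def fitcirc(xy,r0=None):
    f=lambda p:np.hypot(xy[:,0]-p[0],xy[:,1]-p[1])-(p[2] if r0 is None else r0)
    x0=[xy[:,0].mean(),xy[:,1].mean()]+([.06] if r0 is None else [])
    s=least_squares(f,x0,loss='soft_l1',f_scale=.003);return s.x,np.sqrt(np.mean(s.fun**2))
for n in('top','side'):
    d=load(n);P=pts(d);hsv=cv2.cvtColor(d['frame'],cv2.COLOR_RGB2HSV);H,S,V=hsv[...,0],hsv[...,1],hsv[...,2]
    reg=(abs(P[...,0]-.5)<.35)&(P[...,1]>0.1)&(P[...,1]<.55)
    hobz=abs(P[...,2]-.035)<.012
    print(n,'hob z',np.median(P[...,2][reg&(V<60)&hobz]))
    for c,m in(('green',(abs(H.astype(int)-65)<15)&(S>150)&(V>90)),('yellow',(abs(H.astype(int)-27)<6)&(S>170)&(V>110)),('red',((H<6)|(H>174))&(S>170)&(V>90))):
        m=m&reg&hobz
        v,u=np.nonzero(m);xy=np.array([onz(d,a,b,.035)[:2] for a,b in zip(u,v)])
        if len(xy)<10: print(c,len(xy));continue
        if c=='green':
            c0=(xy.max(0)+xy.min(0))/2;r=np.hypot(*(xy-c0).T);xy=xy[r>.045]
        print(c,len(xy),np.round(fitcirc(xy),4) if False else fitcirc(xy), xy.min(0),xy.max(0))
    # tops
    for nm,lo,hi,b in(('kettlebar',.112,.135,None),('panbar',.118,.135,None)):
        m=reg&(P[...,2]>lo)&(P[...,2]<hi)
        nl,lab,s,c=cv2.connectedComponentsWithStats(m.astype(np.uint8))
        for i in range(1,nl):
            if s[i,4]>20:
                q=P[lab==i];print(nm,s[i,4],q.mean(0).round(4),np.median(q[:,2]).round(4),c[i].round(),cv2.minAreaRect((q[:,:2]*1000).astype(np.float32)))
d=load('top');P=pts(d)
reg=(P[...,0]>.3)&(P[...,1]<.12)&(P[...,1]>-.6)
for nm,lo,hi in(('cab',.12,.14),('rack',.045,.056),('bowl',.06,.072)):
    m=reg&(P[...,2]>lo)&(P[...,2]<hi)
    nl,lab,s,c=cv2.connectedComponentsWithStats(m.astype(np.uint8))
    for i in range(1,nl):
        if s[i,4]>20:
            q=P[lab==i];print(nm,s[i,4],q.mean(0).round(4),c[i].round(),cv2.minAreaRect((q[:,:2]*1000).astype(np.float32)))
E
python3 m1.py
```

```text
top hob z 0.03556557594291021
green 411 (array([0.44734639, 0.38240804, 0.06105621]), np.float64(0.0025646298959879923)) [0.3837832  0.31937019] [0.51284865 0.4456477 ]
yellow 151 (array([0.45270574, 0.21361948, 0.06338061]), np.float64(0.002249515977468409)) [0.3860665  0.14803956] [0.50246456 0.26796562]
red 110 (array([0.59351407, 0.30363914, 0.06613332]), np.float64(0.0017697101940140432)) [0.55908601 0.23587339] [0.6602993  0.32576463]
kettlebar 130 [0.5904 0.3    0.1225] 0.123 [209. 203.] ((590.9990234375, 300.86602783203125), (81.74507904052734, 12.2445650100708), 25.380916595458984)
kettlebar 130 [0.4556 0.2113 0.1258] 0.1264 [242. 252.] ((456.06097412109375, 212.23431396484375), (59.857879638671875, 14.897913932800293), 9.880620956420898)
panbar 116 [0.5911 0.3004 0.1233] 0.1234 [209. 203.] ((591.9510498046875, 301.17083740234375), (79.7637939453125, 11.89897632598877), 24.923988342285156)
panbar 122 [0.4556 0.2116 0.1266] 0.1267 [242. 252.] ((456.0593566894531, 212.2417449951172), (59.85874557495117, 14.895033836364746), 9.860702514648438)
side hob z 0.03581633902090686
gre
[... 1961 characters left out ...]
501] [454. 267.] ((407.5496520996094, -370.6919860839844), (103.3012466430664, 28.045705795288086), 88.8722152709961)
bowl 118 [ 0.7217 -0.3534  0.0663] [443. 156.] ((715.2686767578125, -348.0794677734375), (85.16061401367188, 62.016029357910156), 55.2353515625)
bowl 46 [ 0.6766 -0.3225  0.0667] [433. 172.] ((678.043701171875, -322.9554443359375), (67.4432144165039, 19.594024658203125), 57.66122055053711)
bowl 34 [ 0.653  -0.1243  0.0668] [363. 182.] ((652.8785400390625, -124.91238403320312), (2.475620746612549, 76.53112030029297), 0.8913421630859375)
bowl 153 [0.376  0.007  0.0666] [319. 281.] ((375.7098083496094, 6.942302703857422), (83.03087615966797, 82.97761535644531), 88.7188720703125)
```

```bash
cat > go.py <<'E'
from h import *
# usage: go.py x y z yawdeg(of tool z) : prints steps
def plan(x,y,z,a):
    o=monitor.get_obs();M=R.from_rotvec(o['tool_rot']).as_matrix();p=o['tool_pos']
    a0=np.degrees(np.arctan2(M[1,2],M[0,2]));da=(a-a0+180)%360-180
    ar=np.radians(a);Mt=np.array([[np.sin(ar),0,np.cos(ar)],[-np.cos(ar),0,np.sin(ar)],[0,-1,0]])
    d=np.array([x,y,z])-p
    rv=R.from_matrix(M.T@Mt).as_rotvec()
    print('t %.1f pos %s yaw %.1f dpos %s F %s open %.3f'%(o['t'],p.round(4),a0,d.round(4),np.round(o['contact_force'],1),o['opening']))
    print(' turn rad',rv.round(3),'| shift cm in FINAL tool axes',(Mt.T@d*100).round(2),'in CURRENT axes',(M.T@d*100).round(2),'len',np.linalg.norm(d).round(3))
if __name__=='__main__': plan(*map(float,sys.argv[1:5]))
E
python3 go.py .5895 .302 .23 -65
```

```text
t 0.1 pos [ 0.1833 -0.597   0.2303] yaw -72.9 dpos [ 4.062e-01  8.990e-01 -3.000e-04] F [0.1 0.1 1. ] open 0.085
 turn rad [ 0.002 -0.139 -0.   ] | shift cm in FINAL tool axes [-7.481e+01  3.000e-02 -6.431e+01] in CURRENT axes [-65.21   0.17 -74.02] len 0.987
```

Request:
servo_tool(
  commands=[0, -0.139, 0, 0, 0, 0, 1, 0, 0, 0, -3.4, 0, -2.9, 1, 0, 0, 0, -3.4, 0, -2.9, 1, 0, 0, 0, -3.4, 0, -2.9, 1, 0, 0, 0, -3.4, 0, -2.9, 1, 0, 0, 0, -3.4, 0, -2.9, 1, 0, 0, 0, -3.4, 0, -2.9, 1, 0, 0, 0, -3.4, 0, -2.9, 1, 0, 0, 0, -3.4, 0, -2.9, 1, 0, 0, 0, -3.4, 0, -2.9, 1, 0, 0, 0, -3.4, 0, -2.9, 1, 0, 0, 0, -3.4, 0, -2.9, 1, 0, 0, 0, -3.4, 0, -2.9, 1, 0, 0, 0, -3.4, 0, -2.9, 1, 0, 0, 0, -3.4, 0, -2.9, 1, 0, 0, 0, -3.4, 0, -2.9, 1, 0, 0, 0, -3.4, 0, -2.9, 1, 0, 0, 0, -3.4, 0, -2.9, 1],
)

```text
t: 1.95
tool_pos: [0.5027, 0.1204, 0.2279]
tool_rot: [-0.431, 1.987, -1.976]
contact_force: [0.2, -0.1, 1.2]
opening: 0.0855
```

```bash
python3 go.py .5895 .302 .23 -65
```

```text
t 1.9 pos [0.5027 0.1204 0.2279] yaw -65.2 dpos [0.0868 0.1816 0.0021] F [ 0.2 -0.1  1.2] open 0.085
 turn rad [ 0.004 -0.004 -0.005] | shift cm in FINAL tool axes [-15.54  -0.21 -12.79] in CURRENT axes [-15.49  -0.08 -12.86] len 0.201
```

Request:
servo_tool(
  commands=[0, 0, 0, -3.1, 0, -2.6, 1, 0, 0, 0, -3.1, 0, -2.6, 1, 0, 0, 0, -3.1, 0, -2.6, 1, 0, 0, 0, -3.1, 0, -2.6, 1, 0, 0, 0, -3.1, 0, -2.6, 1, 0, 0, 0, 0, 0, 0, 1],
)

```text
t: 2.55
tool_pos: [0.5904, 0.3168, 0.225]
tool_rot: [-0.442, 1.984, -1.973]
contact_force: [-1.2, -1.1, -0.9]
opening: 0.0852
```

```bash
python3 go.py .5895 .302 .23 -65; python3 -c "
from h import *
snap('wrist','w1.png');snap('top','t1.png')"
```

```text
t 2.5 pos [0.5904 0.3168 0.225 ] yaw -64.9 dpos [-0.0009 -0.0148  0.005 ] F [-1.2 -1.1 -0.9] open 0.085
 turn rad [ 0.005  0.003 -0.001] | shift cm in FINAL tool axes [ 0.71 -0.5   1.3 ] in CURRENT axes [ 0.71 -0.5   1.3 ] len 0.016
```

View pics/w1.png

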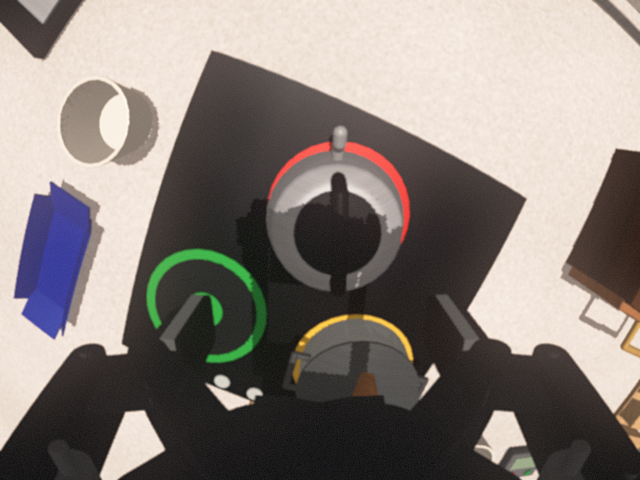

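The wrist view shows the kettle at (337,215) with its bar along the camera's vertical. The yaw matches and the jaws straddle the bar, offset by about 1.3 cm.

Request:
servo_tool(
  commands=[0, 0, 0, 0.7, 0, 1.3, 1, 0, 0, 0, 0, 3, 0, 1, 0, 0, 0, 0, 3, 0, 1, 0, 0, 0, 0, 0, 0, 1],
)

```text
t: 3.05
tool_pos: [0.5884, 0.2917, 0.1665]
tool_rot: [-0.433, 1.984, -1.98]
contact_force: [-0.5, 0.8, -0.7]
opening: 0.0855
```

```bash
python3 go.py .5895 .302 .102 -65; python3 -c "
from h import *
snap('wrist','w2.png');snap('side','s2.png')"
```

```text
t 3.0 pos [0.5884 0.2917 0.1665] yaw -65.2 dpos [ 0.0011  0.0103 -0.0645] F [-0.5  0.8 -0.7] open 0.086
 turn rad [ 0.001 -0.004 -0.002] | shift cm in FINAL tool axes [-0.54  6.45 -0.89] in CURRENT axes [-0.52  6.45 -0.88] len 0.065
```

View pics/w2.png

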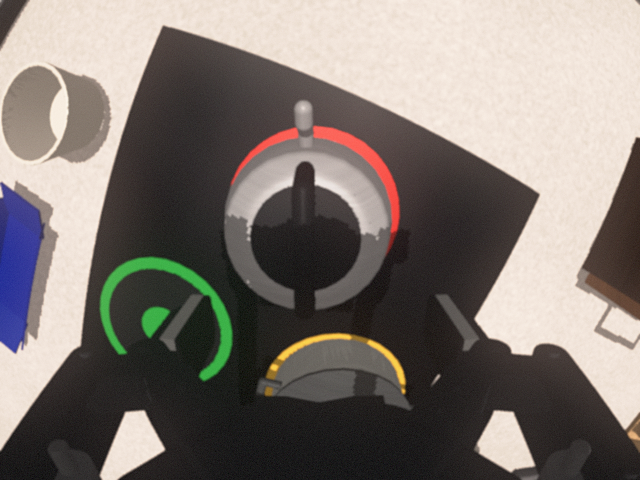

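View pics/s2.png

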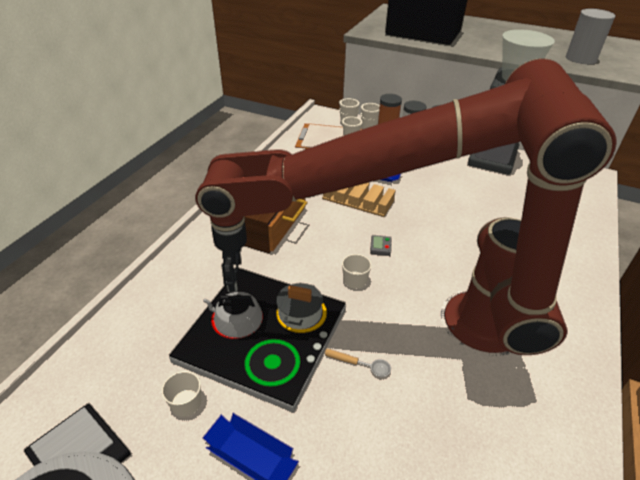

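The jaws still straddle the bar, which is at (304,215) px. Next I'll centre them and descend.

Request:
servo_tool(
  commands=[0, 0, 0, -0.5, 0, -0.8, 1, 0, 0, 0, 0, 2.2, 0, 1, 0, 0, 0, 0, 2.2, 0, 1, 0, 0, 0, 0, 0, 0, 1, 0, 0, 0, 0, 0, 0, 1],
)

```text
t: 3.65
tool_pos: [0.5987, 0.3052, 0.14]
tool_rot: [-0.403, 1.978, -1.966]
contact_force: [-0.2, 0.1, 0.8]
opening: 0.0851
```

```bash
python3 go.py .5895 .302 .102 -65
```

```text
t 3.6 pos [0.5987 0.3052 0.14  ] yaw -65.3 dpos [-0.0092 -0.0032 -0.038 ] F [-0.2  0.1  0.8] open 0.085
 turn rad [-0.    -0.006 -0.029] | shift cm in FINAL tool axes [ 0.97  3.8  -0.1 ] in CURRENT axes [ 1.08  3.77 -0.1 ] len 0.039
```

```bash
python3 -c "
from h import *
st();import json;o=monitor.get_obs();print(o['effort'],o['dq'])"
```

```text
t 3.65 pos [0.5987 0.3052 0.14  ] q [0.36  0.211 1.596 0.002 1.306 1.499] F [-0.2  0.1  0.8] open 0.0851
[[-0.908  0.026  0.418]
 [-0.417  0.012 -0.909]
 [-0.029 -1.    -0.   ]]
[-2.60961667e-02 -4.30458784e+01 -3.39706922e+01  4.92063642e-03
 -6.16243319e-02 -4.64666518e-04] [3.13427472e-03 9.05378350e-04 6.34417988e-04 7.79851261e-04
 5.43018127e-03 8.39854286e-05]
```

Request:
servo_tool(
  commands=[0, 0, 0, 0, 0, 0, 1],
)

```text
t: 3.75
tool_pos: [0.5995, 0.3056, 0.1419]
tool_rot: [-0.401, 1.978, -1.965]
contact_force: [0.6, -0.0, 0.5]
opening: 0.0854
```

```bash
python3 -c "
from h import *
st();import json;o=monitor.get_obs();print(o['effort'],o['dq'])"; python3 go.py .5895 .302 .102 -65
```

```text
t 3.75 pos [0.5995 0.3056 0.1419] q [0.36  0.21  1.594 0.002 1.307 1.5  ] F [ 0.6 -0.   0.5] open 0.0854
[[-0.908  0.028  0.418]
 [-0.417  0.013 -0.909]
 [-0.031 -1.     0.   ]]
[-2.23331584e-02 -4.44733071e+01 -3.54028845e+01  6.51789494e-03
 -1.07543638e-01 -1.12689429e-04] [ 0.00179276 -0.014464   -0.02779025 -0.00016403  0.00294092  0.00094474]
t 3.8 pos [0.5995 0.3056 0.1419] yaw -65.3 dpos [-0.01   -0.0036 -0.0399] F [ 0.6 -0.   0.5] open 0.085
 turn rad [-0.    -0.005 -0.031] | shift cm in FINAL tool axes [ 1.06  3.99 -0.09] in CURRENT axes [ 1.18  3.95 -0.09] len 0.041
```

Request:
servo_tool(
  commands=[0, 0, -0.03, 1.2, 1.0, -0.1, 1, 0, 0, 0, 0, 1.0, 0, 1, 0, 0, 0, 0, 1.0, 0, 1],
)

```text
t: 4.05
tool_pos: [0.5903, 0.3027, 0.1153]
tool_rot: [-0.426, 1.981, -1.979]
contact_force: [0.7, 0.8, 0.2]
opening: 0.0852
```

```bash
python3 go.py .5895 .302 .102 -65
```

```text
t 4.0 pos [0.5903 0.3027 0.1153] yaw -65.3 dpos [-0.0008 -0.0007 -0.0133] F [0.7 0.8 0.2] open 0.085
 turn rad [-0.001 -0.005 -0.007] | shift cm in FINAL tool axes [0.1  1.33 0.03] in CURRENT axes [0.11 1.33 0.03] len 0.013
```

Request:
servo_tool(
  commands=[0, 0, 0, 0.1, 0.8, 0, 1, 0, 0, 0, 0, 0.2, 0, 1],
)

```text
t: 4.25
tool_pos: [0.588, 0.3017, 0.1018]
tool_rot: [-0.431, 1.982, -1.982]
contact_force: [-0.2, 0.1, 0.1]
opening: 0.0855
```

```bash
python3 go.py .5895 .302 .102 -65; python3 -c "
from h import *
snap('wrist','w3.png');snap('side','s3.png')"
```

```text
t 4.2 pos [0.588  0.3017 0.1018] yaw -65.3 dpos [0.0015 0.0003 0.0002] F [-0.2  0.1  0.1] open 0.086
 turn rad [-0.    -0.005 -0.003] | shift cm in FINAL tool axes [-0.15 -0.02  0.03] in CURRENT axes [-0.15 -0.02  0.03] len 0.002
```

View pics/w3.png

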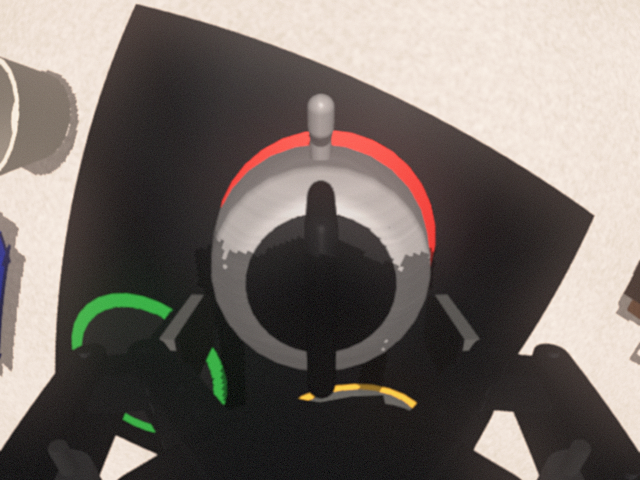

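The bar is centred between the jaws at (320,240). Closing.

Request:
servo_tool(
  commands=[0, 0, 0, 0, 0, 0, 0.5, 0, 0, 0, 0, 0, 0, 0, 0, 0, 0, 0, 0, 0, 0],
  grip_force=30,
)

```text
t: 4.65
tool_pos: [0.589, 0.302, 0.1034]
tool_rot: [-0.428, 1.982, -1.98]
contact_force: [-0.1, -0.4, -0.4]
opening: 0.0442
```

```bash
python3 go.py .5895 .302 .102 -65
```

```text
t 4.7 pos [0.589  0.302  0.1034] yaw -65.3 dpos [ 0.0005 -0.     -0.0014] F [-0.1 -0.4 -0.4] open 0.044
 turn rad [-0.001 -0.005 -0.006] | shift cm in FINAL tool axes [-0.04  0.14  0.02] in CURRENT axes [-0.04  0.14  0.02] len 0.001
```

Request:
servo_tool(
  commands=[0, 0, 0, 0, 0.1, 0, 0, 0, 0, 0, 0, 0, 0, 0, 0, 0, 0, 0, 0, 0, 0],
)

```text
t: 4.95
tool_pos: [0.5896, 0.302, 0.1031]
tool_rot: [-0.426, 1.981, -1.98]
contact_force: [0.5, -0.4, -0.5]
opening: 0.0107
```

```bash
python3 go.py .4464 .3815 .102 -65
```

```text
t 5.0 pos [0.5896 0.302  0.1031] yaw -65.3 dpos [-0.1432  0.0795 -0.0011] F [ 0.5 -0.4 -0.5] open 0.011
 turn rad [-0.001 -0.005 -0.007] | shift cm in FINAL tool axes [  9.62   0.11 -13.26] in CURRENT axes [  9.69   0.03 -13.21] len 0.164
```

Request:
servo_tool(
  commands=[0, 0, 0, 0.7, 0, -1.0, 0, 0, 0, 0, 0.7, 0, -1.0, 0, 0, 0, 0, 0.7, 0, -1.0, 0, 0, 0, 0, 0.7, 0, -1.0, 0],
)

```text
t: 5.35
tool_pos: [0.547, 0.3267, 0.1031]
tool_rot: [-0.421, 1.979, -1.982]
contact_force: [2.2, -0.5, -2.3]
opening: 0.0107
```

```bash
python3 go.py .4464 .3815 .103 -65
```

```text
t 5.3 pos [0.547  0.3267 0.1031] yaw -65.4 dpos [-1.006e-01  5.480e-02 -1.000e-04] F [ 2.2 -0.5 -2.3] open 0.011
 turn rad [-0.004 -0.007 -0.01 ] | shift cm in FINAL tool axes [ 6.8   0.01 -9.21] in CURRENT axes [ 6.87 -0.09 -9.16] len 0.115
```

Tracking is good, and z is stable.

Request:
servo_tool(
  commands=[0, 0, 0, 0.8, 0, -1.1, 0, 0, 0, 0, 0.8, 0, -1.1, 0, 0, 0, 0, 0.8, 0, -1.1, 0, 0, 0, 0, 0.8, 0, -1.1, 0, 0, 0, 0, 0.8, 0, -1.1, 0],
)

```text
t: 5.85
tool_pos: [0.482, 0.3634, 0.1031]
tool_rot: [-0.421, 1.977, -1.981]
contact_force: [1.5, -1.4, 0.1]
opening: 0.0104
```

```bash
python3 go.py .4464 .3815 .103 -65
```

```text
t 5.8 pos [0.482  0.3634 0.1031] yaw -65.3 dpos [-0.0356  0.0181 -0.0001] F [ 1.5 -1.4  0.1] open 0.010
 turn rad [-0.004 -0.006 -0.011] | shift cm in FINAL tool axes [ 2.46  0.01 -3.14] in CURRENT axes [ 2.48 -0.03 -3.13] len 0.04
```

Request:
servo_tool(
  commands=[0, 0, 0, 0.8, 0, -1.0, 0, 0, 0, 0, 0.7, 0, -0.9, 0, 0, 0, 0, 0.5, 0, -0.5, 0, 0, 0, 0, 0, 0, 0, 0],
)

```text
t: 6.25
tool_pos: [0.4494, 0.3793, 0.1031]
tool_rot: [-0.423, 1.976, -1.979]
contact_force: [1.4, -1.4, 0.3]
opening: 0.0107
```

```bash
python3 go.py .4464 .3815 .103 -65;  python3 -c "
from h import *
snap('wrist','w4.png');snap('side','s4.png');snap('top','t4.png')"
```

```text
t 6.2 pos [0.4494 0.3793 0.1031] yaw -65.2 dpos [-0.003   0.0022 -0.0001] F [ 1.4 -1.4  0.3] open 0.011
 turn rad [-0.004 -0.004 -0.011] | shift cm in FINAL tool axes [ 0.18  0.01 -0.32] in CURRENT axes [ 0.18  0.01 -0.32] len 0.004
```

View pics/s4.png

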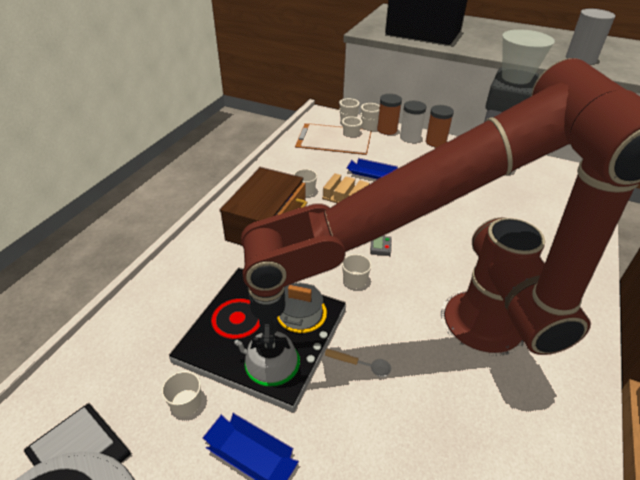

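View pics/w4.png

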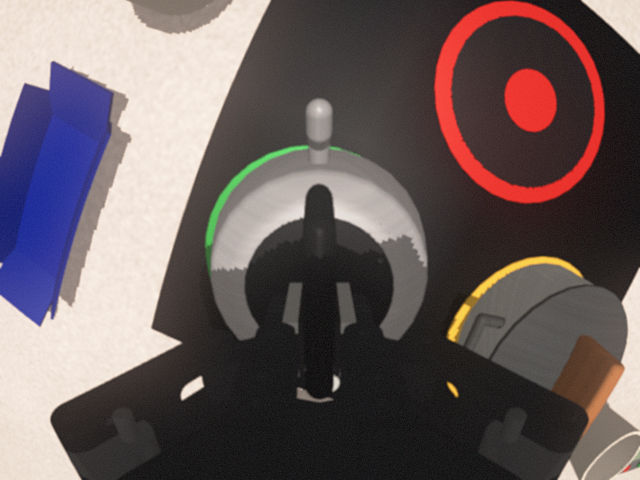

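The kettle is almost concentric with the green ring; a crescent shows at upper left. One more nudge, then release and lift.

Request:
servo_tool(
  commands=[0, 0, 0, 0.3, 0, -0.4, 0, 0, 0, 0, 0, 0, 0, 0, 0, 0, 0, 0, 0, 0, 1, 0, 0, 0, 0, 0, 0, 1, 0, 0, 0, 0, 0, 0, 1, 0, 0, 0, 0, 0, 0, 1, 0, 0, 0, 0, 0, 0, 1, 0, 0, 0, 0, -2, 0, 1, 0, 0, 0, 0, -3, 0, 1, 0, 0, 0, 0, -3, 0, 1, 0, 0, 0, 0, -3, 0, 1, 0, 0, 0, 0, 0, 0, 1],
)

```text
t: 7.6
tool_pos: [0.4436, 0.3799, 0.2135]
tool_rot: [-0.428, 1.981, -1.985]
contact_force: [0.6, -0.3, 1.7]
opening: 0.0855
```

```bash
python3 go.py .4545 .213 .22 -79;  python3 -c "
from h import *
snap('wrist','w5.png');snap('side','s5.png');snap('top','t5.png')"; sed -n '/^from/,/^d=load/p' m1.py | sed '$d' > m2.py; python3 m2.py
```

```text
t 7.6 pos [0.4436 0.3799 0.2135] yaw -65.4 dpos [ 0.0109 -0.1669  0.0065] F [ 0.6 -0.3  1.7] open 0.086
 turn rad [-0.002  0.237 -0.004] | shift cm in FINAL tool axes [ 2.11 -0.65 16.59] in CURRENT axes [ 5.95 -0.63 15.64] len 0.167
top hob z 0.03555121437578734m2.py:5: RuntimeWarning: Mean of empty slice.
  x0=[xy[:,0].mean(),xy[:,1].mean()]+([.06] if r0 is None else [])
  ret = ret.dtype.type(ret / rcount)
Traceback (most recent call last):
  File "m2.py", line 18, in <module>
    print(c,len(xy),np.round(fitcirc(xy),4) if False else fitcirc(xy), xy.min(0),xy.max(0))
                                                          ~~~~~~~^^^^
  File "m2.py", line 6, in fitcirc
    s=least_squares(f,x0,loss='soft_l1',f_scale=.003);return s.x,np.sqrt(np.mean(s.fun**2))
ValueError: Initial guess is outside of provided bounds
```

View pics/w5.png

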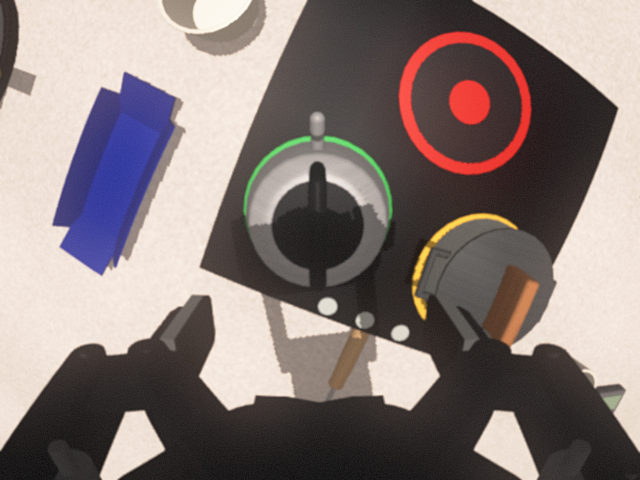

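View pics/s5.png

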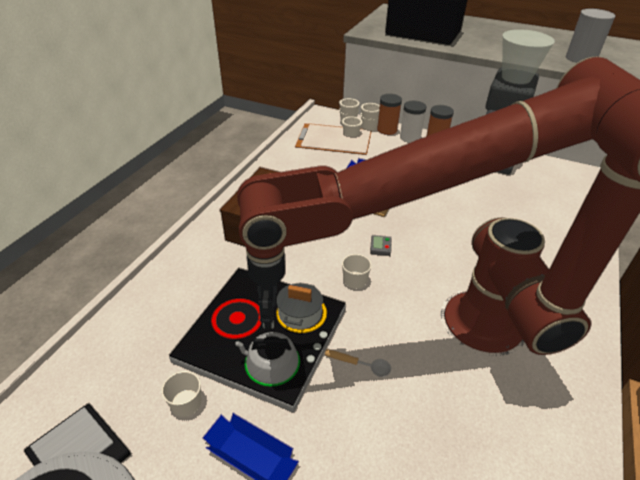

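Request:
servo_tool(
  commands=[0, 0.12, 0, 0, 0, 0, 1, 0, 0.117, 0, 0, 0, 0, 1, 0, 0, 0, 0.5, 0, 4, 1, 0, 0, 0, 0.5, 0, 4, 1, 0, 0, 0, 0.5, 0, 4, 1, 0, 0, 0, 0.5, 0, 3.5, 1, 0, 0, 0, 0, 0, 0, 1, 0, 0, 0, 0, 0, 0, 1],
)

```text
t: 8.55
tool_pos: [0.4419, 0.214, 0.1903]
tool_rot: [-0.231, 2.122, -2.156]
contact_force: [0.0, -0.4, -0.5]
opening: 0.0851
```

```bash
python3 go.py .4545 .213 .16 -79;  cat > m3.py <<'E'
from h import *
from scipy.optimize import least_squares
def fitcirc(xy):
    f=lambda p:np.hypot(xy[:,0]-p[0],xy[:,1]-p[1])-p[2]
    s=least_squares(f,[xy[:,0].mean(),xy[:,1].mean(),.06],loss='soft_l1',f_scale=.003);return s.x.round(4),np.sqrt(np.mean(s.fun**2)).round(4),len(xy)
def rings(d,ctr={'green':(.4464,.3819),'yellow':(.4518,.2123),'red':(.5962,.3018)}):
    P=pts(d);hsv=cv2.cvtColor(d['frame'],cv2.COLOR_RGB2HSV).astype(int);H,S,V=hsv[...,0],hsv[...,1],hsv[...,2]
    for c,m in(('green',(abs(H-65)<15)&(S>150)&(V>60)),('yellow',(abs(H-27)<6)&(S>170)&(V>110)),('red',((H<6)|(H>174))&(S>170)&(V>60))):
        m=m&(abs(P[...,2]-.035)<.015)
        v,u=np.nonzero(m);xy=np.array([onz(d,a,b,.035)[:2] for a,b in zip(u,v)]).reshape(-1,2)
        r=np.hypot(*(xy-ctr[c]).T)
        ring=xy[(r>.04)&(r<.085)];dot=xy[r<.03]
        if len(ring)>10:print(c,'ring',*fitcirc(ring))
        if len(dot)>10:print(c,'dot',dot.mean(0).round(4),len(dot))
def bars(d,lo=.112,hi=.135):
    P=pts(d);m=(P[...,2]>lo)&(P[...,2]<hi)&(P[...,1]>.12)&(P[...,1]<.5)&(P[...,0]>.3)
    nl,lab,s,c=cv2.connectedComponentsWithStats(m.astype(np.uint8))
    for i in range(1,nl):
        if 20<s[i,4]<800:
            q=P[lab==i];rc=cv2.minAreaRect((q[:,:2]*1000).astype(np.float32));print('bar',s[i,4],c[i].round(),np.round(rc[0],1),np.round(rc[1],1),round(rc[2],1),q[:,2].max().round(4))
if __name__=='__main__':
    for n in sys.argv[1:]:
        d=snap(n,n+'_m3.png');print(n);rings(d);bars(d)
E
python3 m3.py side top
```

```text
t 8.6 pos [0.4419 0.214  0.1903] yaw -79.5 dpos [ 0.0126 -0.001  -0.0303] F [ 0.  -0.4 -0.5] open 0.085
 turn rad [-0.013 -0.008  0.032] | shift cm in FINAL tool axes [-1.22  3.03  0.34] in CURRENT axes [-1.32  2.99  0.29] len 0.033
side
green ring [0.4457 0.381  0.0652] 0.0018 221
yellow ring [0.4515 0.2109 0.063 ] 0.0021 188
red ring [0.5946 0.2996 0.0618] 0.0045 671
red dot [0.595  0.2993] 176
bar 185 [299. 290.] [452.9 212.4] [60.7 18.9] 12.6 0.1326
bar 184 [270. 340.] [443.7 383.4] [80.6 12.1] 25.8 0.1279
top
green ring [0.4503 0.3842 0.0664] 0.0008 20
yellow ring [0.4528 0.2276 0.0748] 0.0012 15
red ring [0.5964 0.301  0.0613] 0.0029 321
red dot [0.5967 0.3011] 149
bar 121 [179. 256.] [446.9 380.6] [78.7 13.7] 25.4 0.1304
```

```bash
python3 -c "
from h import *
snap('wrist','w6.png')"
```

```text
(no output)
```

View pics/w6.png

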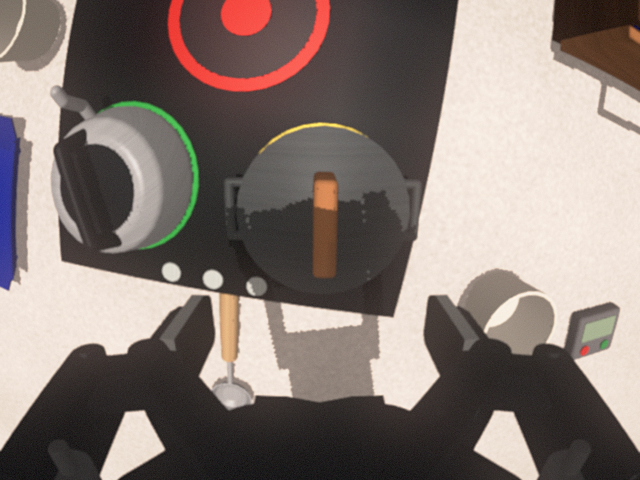

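View pics/side_m3.png

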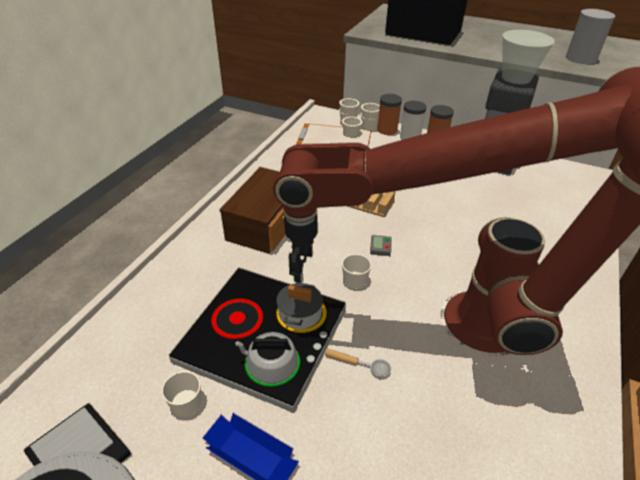

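The wrist view has the pan bar at (325,225), aligned with the jaws. The kettle sits inside the green ring (both cameras agree to about 3 mm).

Request:
servo_tool(
  commands=[-0.013, 0, 0.032, -1.3, 2, 0.3, 1, 0, 0, 0, 0, 2, 0, 1, 0, 0, 0, 0, 1.5, 0, 1],
)

```text
t: 9.0
tool_pos: [0.4575, 0.2184, 0.1372]
tool_rot: [-0.194, 2.12, -2.114]
contact_force: [0.3, 0.8, -0.6]
opening: 0.0859
```

```bash
python3 go.py .4545 .213 .1 -79
```

```text
t 9.0 pos [0.4575 0.2184 0.1372] yaw -79.0 dpos [-0.003  -0.0054 -0.0372] F [ 0.3  0.8 -0.6] open 0.086
 turn rad [ 0.002 -0.    -0.009] | shift cm in FINAL tool axes [0.4  3.72 0.47] in CURRENT axes [0.43 3.72 0.48] len 0.038
```

Request:
servo_tool(
  commands=[0, 0, 0, 0.4, 1, 0.4, 1, 0, 0, 0, 0, 1, 0, 1, 0, 0, 0, 0, 0.8, 0, 1],
)

```text
t: 9.3
tool_pos: [0.4534, 0.2155, 0.1064]
tool_rot: [-0.201, 2.119, -2.113]
contact_force: [-0.4, 0.3, -0.3]
opening: 0.0853
```

```bash
python3 go.py .4545 .213 .1 -79
```

```text
t 9.3 pos [0.4534 0.2155 0.1064] yaw -78.8 dpos [ 0.0011 -0.0025 -0.0064] F [-0.4  0.3 -0.3] open 0.085
 turn rad [ 0.002  0.004 -0.006] | shift cm in FINAL tool axes [-0.06  0.64  0.27] in CURRENT axes [-0.06  0.64  0.27] len 0.007
```

Request:
servo_tool(
  commands=[0, 0, 0, 0, 0.3, 0.2, 1, 0, 0, 0, 0, 0.2, 0, 0.5, 0, 0, 0, 0, 0, 0, 0, 0, 0, 0, 0, 0, 0, 0, 0, 0, 0, 0, 0, 0, 0],
)

```text
t: 9.8
tool_pos: [0.4544, 0.2139, 0.1015]
tool_rot: [-0.2, 2.119, -2.112]
contact_force: [0.6, -0.5, -0.7]
opening: 0.0281
```

```bash
python3 go.py .5957 .3002 .1 -79;  python3 -c "
from h import *
snap('wrist','w7.png')"
```

```text
t 9.8 pos [0.4544 0.2139 0.1015] yaw -78.8 dpos [ 0.1413  0.0863 -0.0015] F [ 0.6 -0.5 -0.7] open 0.028
 turn rad [ 0.002  0.004 -0.007] | shift cm in FINAL tool axes [-15.52   0.15  -5.78] in CURRENT axes [-15.54   0.28  -5.72] len 0.166
```

View pics/w7.png

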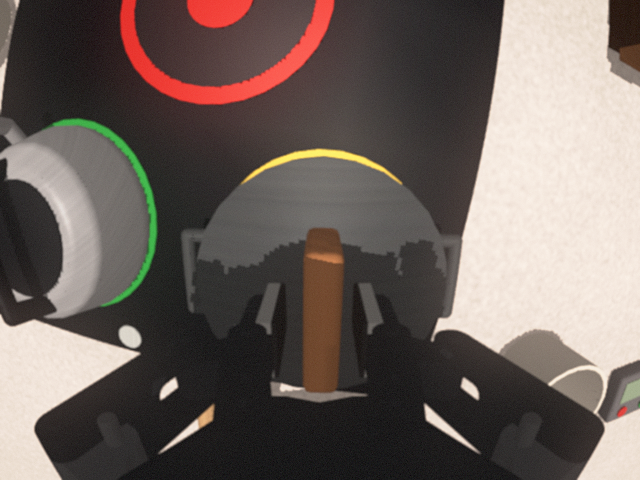

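The bar at (322,310) is centred between the closing pads. I'll finish closing and start the slide.

Request:
servo_tool(
  commands=[0, 0, 0, 0, 0, 0, 0, 0, 0, 0, 0, 0, 0, 0, 0, 0, 0, 0, 0, 0, 0, 0, 0, 0, -1.1, 0, -0.4, 0, 0, 0, 0, -1.1, 0, -0.4, 0, 0, 0, 0, -1.1, 0, -0.4, 0, 0, 0, 0, -1.1, 0, -0.4, 0, 0, 0, 0, -1.1, 0, -0.4, 0],
)

```text
t: 10.65
tool_pos: [0.5023, 0.2429, 0.1023]
tool_rot: [-0.214, 2.118, -2.124]
contact_force: [-5.6, -3.0, 4.2]
opening: 0.0132
```

```bash
python3 go.py .5957 .3002 .1015 -79
```

```text
t 10.7 pos [0.5023 0.2429 0.1023] yaw -78.8 dpos [ 0.0934  0.0573 -0.0008] F [-5.6 -3.   4.2] open 0.013
 turn rad [-0.002  0.004  0.005] | shift cm in FINAL tool axes [-10.26   0.08  -3.84] in CURRENT axes [-1.028e+01  1.000e-02 -3.800e+00] len 0.11
```

Request:
servo_tool(
  commands=[0, 0, 0, -1.2, 0, -0.45, 0, 0, 0, 0, -1.2, 0, -0.45, 0, 0, 0, 0, -1.2, 0, -0.45, 0, 0, 0, 0, -1.2, 0, -0.45, 0, 0, 0, 0, -1.2, 0, -0.45, 0],
)

```text
t: 11.15
tool_pos: [0.5569, 0.2772, 0.103]
tool_rot: [-0.227, 2.118, -2.134]
contact_force: [-4.8, -3.5, 5.7]
opening: 0.0131
```

```bash
python3 go.py .5957 .3002 .1015 -79
```

```text
t 11.2 pos [0.5569 0.2772 0.103 ] yaw -78.8 dpos [ 0.0388  0.023  -0.0015] F [-4.8 -3.5  5.7] open 0.013
 turn rad [-0.006  0.004  0.017] | shift cm in FINAL tool axes [-4.24  0.15 -1.52] in CURRENT axes [-4.25  0.06 -1.5 ] len 0.045
```

Request:
servo_tool(
  commands=[0, 0, 0.01, -1.2, 0, -0.45, 0, 0, 0, 0, -1.2, 0, -0.4, 0, 0, 0, 0, -0.8, 0, -0.3, 0, 0, 0, 0, -0.3, 0, -0.1, 0],
)

```text
t: 11.55
tool_pos: [0.5899, 0.2973, 0.1028]
tool_rot: [-0.223, 2.114, -2.134]
contact_force: [-5.7, -3.1, 5.2]
opening: 0.0133
```

```bash
python3 go.py .5957 .3002 .1015 -79;  python3 -c "
from h import *
snap('wrist','w8.png')"; python3 m3.py side top
```

```text
t 11.6 pos [0.5899 0.2973 0.1028] yaw -78.7 dpos [ 0.0058  0.0029 -0.0013] F [-5.7 -3.1  5.2] open 0.013
 turn rad [-0.008  0.004  0.014] | shift cm in FINAL tool axes [-0.63  0.13 -0.17] in CURRENT axes [-0.63  0.12 -0.17] len 0.007
side
green ring [0.4457 0.381  0.0653] 0.0018 226
yellow ring [0.4495 0.2112 0.0612] 0.0035 458
yellow dot [0.4497 0.2095] 127
red ring [0.5936 0.2971 0.0646] 0.0035 253
bar 128 [240. 298.] [574.1 303.9] [38.2 27.9] 76.5 0.1349
bar 184 [271. 340.] [444.1 382.9] [80.7 12.8] 24.9 0.128
top
yellow ring [0.4517 0.2124 0.0608] 0.003 262
red ring [0.6087 0.2939 0.0499] 0.0014 23
bar 87 [179. 256.] [448.3 381.6] [72.6 11.9] 22.8 0.1302
```

View pics/w8.png

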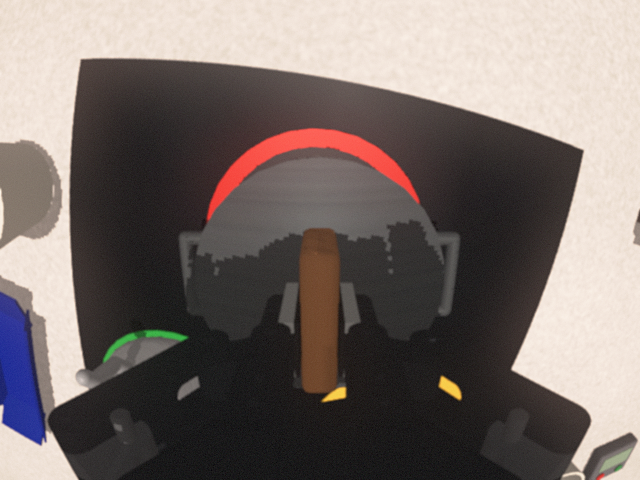

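The red crescent shows at the far side ((313,135) px), so about 6–7 mm remain. I'll push on and check.

Request:
servo_tool(
  commands=[0, 0, 0, -0.8, 0, -0.25, 0, 0, 0, 0, -0.3, 0, -0.1, 0, 0, 0, 0, 0, 0, 0, 0],
)

```text
t: 12.0
tool_pos: [0.5987, 0.3023, 0.1027]
tool_rot: [-0.224, 2.114, -2.135]
contact_force: [-2.4, -1.3, 1.2]
opening: 0.0135
```

```bash
python3 go.py .5957 .3002 .1015 -79
```

```text
t 12.0 pos [0.5987 0.3023 0.1027] yaw -78.8 dpos [-0.003  -0.0021 -0.0012] F [-2.4 -1.3  1.2] open 0.013
 turn rad [-0.008  0.004  0.015] | shift cm in FINAL tool axes [0.34 0.12 0.15] in CURRENT axes [0.34 0.12 0.15] len 0.004
```

Request:
servo_tool(
  commands=[0, 0, 0, 0.2, 0, 0.1, 0, 0, 0, 0, 0, 0, 0, 1, 0, 0, 0, 0, 0, 0, 1, 0, 0, 0, 0, 0, 0, 1, 0, 0, 0, 0, 0, 0, 1, 0, 0, 0, 0, 0, 0, 1, 0, 0, 0, 0, -2, 0, 1, 0, 0, 0, 0, -3, 0, 1, 0, 0, 0, 0, -3, 0, 1, 0, 0, 0, 0, -3, 0, 1, 0, 0, 0, 0, 0, 0, 1],
)

```text
t: 13.1
tool_pos: [0.5977, 0.3021, 0.2142]
tool_rot: [-0.224, 2.116, -2.134]
contact_force: [0.6, -0.1, 1.0]
opening: 0.0856
```

```bash
python3 go.py .5957 .3002 .2 -79; python3 -c "
from h import *
snap('wrist','w9.png')"; python3 m3.py side top
```

```text
t 13.1 pos [0.5977 0.3021 0.2142] yaw -78.8 dpos [-0.002  -0.0019 -0.0142] F [ 0.6 -0.1  1. ] open 0.086
 turn rad [-0.007  0.004  0.015] | shift cm in FINAL tool axes [0.23 1.42 0.14] in CURRENT axes [0.21 1.42 0.13] len 0.014
side
green ring [0.4457 0.3809 0.0653] 0.0018 227
yellow ring [0.4496 0.2112 0.0612] 0.0036 474
yellow dot [0.4497 0.2092] 132
red ring [0.5957 0.2997 0.0637] 0.0029 278
bar 184 [233. 296.] [595.1 301.9] [59.4 16.1] 10.1 0.1321
bar 183 [270. 340.] [444.  383.2] [80.7 12.2] 24.3 0.1281
top
yellow ring [0.4513 0.2127 0.0611] 0.003 291
yellow dot [0.4514 0.1987] 24
red ring [0.5977 0.3013 0.0622] 0.0023 94
```

View pics/w9.png

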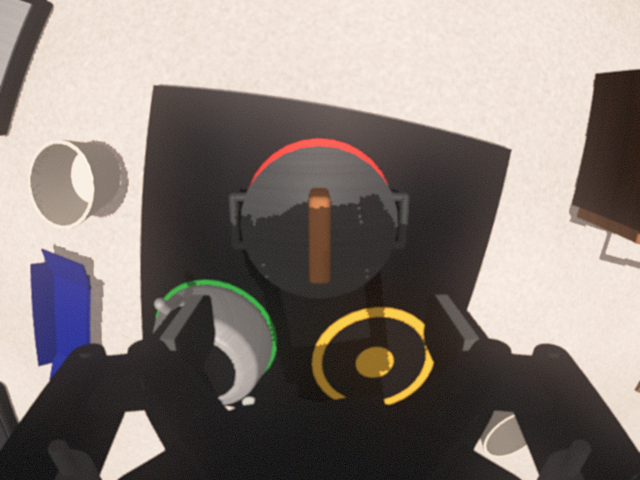

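View pics/side_m3.png

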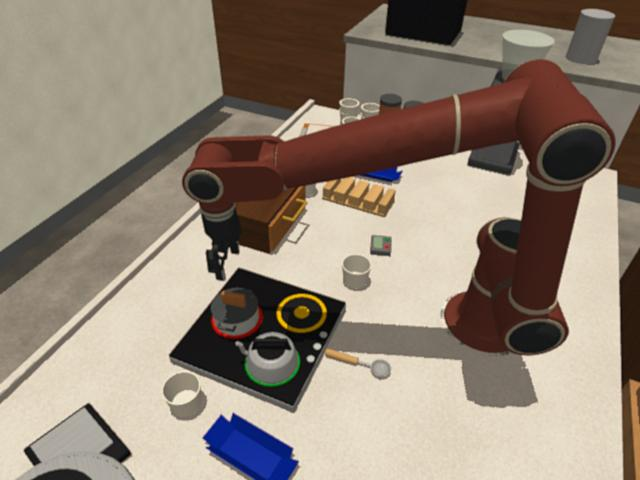

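The wrist view shows the pan at (320,225) with an even red rim and the kettle in the green ring. In the side view the bar is 2.6 mm from the red dot. Next is the drawer: measure the handle and the cabinet.

```bash
cat > m4.py <<'E'
from h import *
for n in('side','top'):
    d=load(n);P=pts(d);hsv=cv2.cvtColor(d['frame'],cv2.COLOR_RGB2HSV).astype(int)
    reg=(P[...,0]>.40)&(P[...,0]<.85)&(P[...,1]>-.27)&(P[...,1]<.04)
    for nm,lo,hi in(('handle',.084,.104),('cab',.118,.138),('front',.105,.118)):
        m=reg&(P[...,2]>lo)&(P[...,2]<hi)
        nl,lab,s,c=cv2.connectedComponentsWithStats(m.astype(np.uint8))
        for i in range(1,nl):
            if s[i,4]>15:
                q=P[lab==i];rc=cv2.minAreaRect((q[:,:2]*1000).astype(np.float32));print(n,nm,s[i,4],c[i].round(),np.round(rc[0],1),np.round(rc[1],1),round(rc[2],1),np.median(q[:,2]).round(4))
E
python3 - <<'E'
import sys;sys.argv=['x']
from h import *
snap('top','t10.png')
E
python3 m4.py; python3 go.py .6 -.11 .2 1.8
```

```text
side handle 450 [280. 215.] [654.7 -93.2] [275.9 104.4] 69.2 0.0953
side cab 1012 [263. 207.] [723.5 -84.4] [138.2 211.8] 0.6 0.1285
side front 332 [276. 211.] [658.6 -86.8] [264.5 100.4] 68.5 0.1117
top handle 358 [362. 186.] [ 632.9 -116.2] [ 42.7 250. ] 1.8 0.0954
top cab 5696 [360. 144.] [ 743.9 -113.5] [167.5 264.9] 2.1 0.1283
top front 435 [362. 176.] [ 657.9 -114.8] [ 13.8 252.9] 2.0 0.1118
t 13.3 pos [0.5942 0.3007 0.206 ] yaw -78.8 dpos [ 0.0058 -0.4107 -0.006 ] F [-0.8 -0.1 -0.7] open 0.085
 turn rad [ 0.012 -1.406  0.029] | shift cm in FINAL tool axes [41.07  0.6  -0.71] in CURRENT axes [ 7.41  1.17 40.39] len 0.411
```

View pics/t10.png

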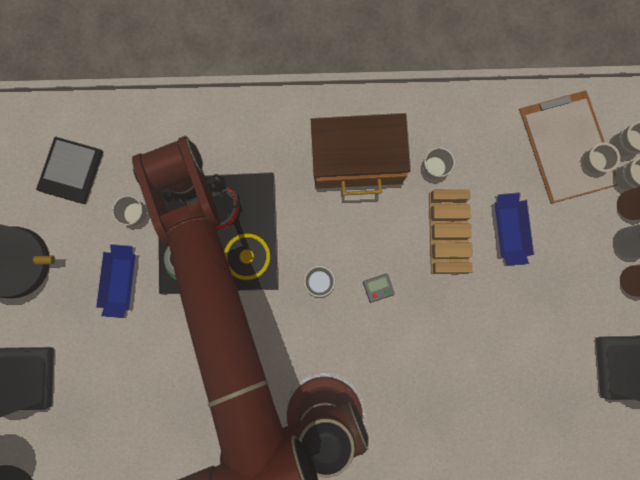

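Request:
servo_tool(
  commands=[0, -0.145, 0.03, 0, 0, 0, 1, 0, -0.145, 0, 0, 0, 0, 1, 0, -0.145, 0, 0, 0, 0, 1, 0, -0.145, 0, 0, 0, 0, 1, 0, -0.145, 0, 0, 0, 0, 1, 0, -0.145, 0, 0, 0, 0, 1, 0, -0.145, 0, 0, 0, 0, 1, 0, -0.145, 0, 0, 0, 0, 1, 0, -0.145, 0, 0, 0, 0, 0.5, 0, -0.1, 0, 0, 0, 0, 0.3],
)

```text
t: 14.3
tool_pos: [0.5837, 0.2965, 0.1804]
tool_rot: [-1.282, 1.164, -1.149]
contact_force: [-0.7, 0.2, 0.6]
opening: 0.0591
```

```bash
python3 go.py .6 -.117 .2 2; python3 -c "
from h import *
d=load('top')
for u,v in ((343,194),(361,194),(381,192)): print(onz(d,u,v,.092))"
```

```text
t 14.3 pos [0.5837 0.2965 0.1804] yaw 4.5 dpos [ 0.0163 -0.4135  0.0196] F [-0.7  0.2  0.6] open 0.059
 turn rad [0.031 0.045 0.018] | shift cm in FINAL tool axes [41.39 -1.96  0.18] in CURRENT axes [41.38 -1.21 -1.72] len 0.414
[ 0.61361404 -0.0646979   0.092     ]
[ 0.61247138 -0.11448113  0.092     ]
[ 0.61682544 -0.16993239  0.092     ]
```

Request:
servo_tool(
  commands=[0.03, 0.045, 0.02, 0, -1, 0, 0.3, 0, 0, 0, 4.4, -0.2, 0, 0.3, 0, 0, 0, 4.4, -0.2, 0, 0.3, 0, 0, 0, 4.4, -0.2, 0, 0.3, 0, 0, 0, 4.4, -0.2, 0, 0.3, 0, 0, 0, 4.4, -0.2, 0, 0.3, 0, 0, 0, 4.4, -0.2, 0, 0.3, 0, 0, 0, 4.4, -0.2, 0, 0.3, 0, 0, 0, 4.4, -0.2, 0, 0.3, 0, 0, 0, 4.0, -0.2, 0, 0.3, 0, 0, 0, 0, 0, 0, 0.3],
)

```text
t: 15.4
tool_pos: [0.5866, -0.1085, 0.1823]
tool_rot: [-1.254, 1.209, -1.16]
contact_force: [-0.1, 0.3, 0.2]
opening: 0.0254
```

```bash
python3 go.py .615 -.117 .16 2;python3 -c "
from h import *
snap('wrist','w11.png');snap('top','t11.png');snap('side','s11.png')"
```

```text
t 15.4 pos [ 0.5866 -0.1085  0.1823] yaw 2.3 dpos [ 0.0284 -0.0085 -0.0223] F [-0.1  0.3  0.2] open 0.025
 turn rad [ 0.038  0.005 -0.003] | shift cm in FINAL tool axes [0.95 2.23 2.8 ] in CURRENT axes [0.97 2.12 2.88] len 0.037
```

View pics/w11.png

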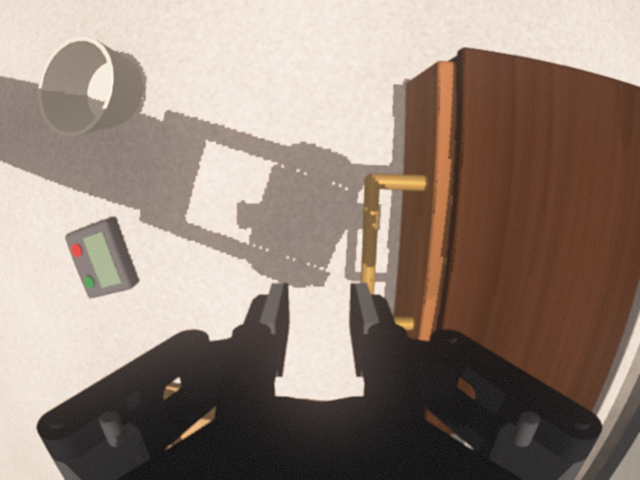

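View pics/s11.png

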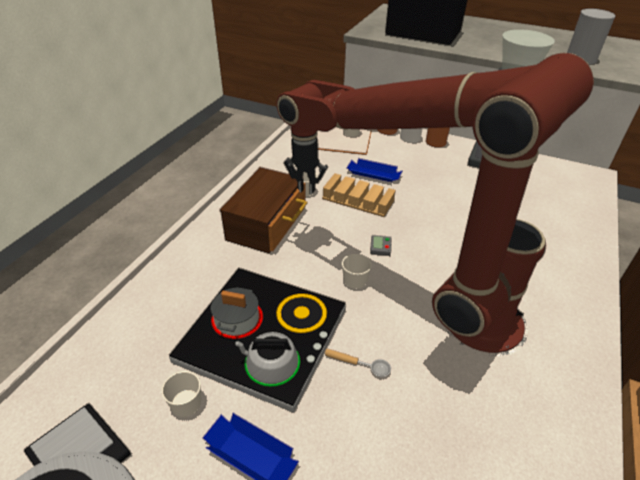

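```bash
cat >> h.py <<'E'
def wray(d,u,v):
    K=d['camera_matrix'];T=d['cam_to_world'];a=np.array([u-K[0,2],v-K[1,2]]);r=np.hypot(*a);th=r/K[0,0]
    c=np.array([*(a/max(r,1e-9)*np.sin(th)),np.cos(th)]);return T[:3,3],T[:3,:3]@c
def wonz(d,u,v,z):
    o,r=wray(d,u,v);return o+r*(z-o[2])/r[2]
E
python3 -c "
from h import *
d=load('wrist')
for p in ((372,180),(370,235),(370,285)): print(wonz(d,*p,.092).round(4))
for p in ((374,180),(425,183),(405,323)): print(wonz(d,*p,.092).round(4))"
```

```text
[ 0.6152 -0.0662  0.092 ]
[ 0.6164 -0.1023  0.092 ]
[ 0.6193 -0.1378  0.092 ]
[ 0.6165 -0.0661  0.092 ]
[ 0.6499 -0.0658  0.092 ]
[ 0.6476 -0.1667  0.092 ]
```

Request:
servo_tool(
  commands=[0.038, 0, 0, 0.9, 0, 2.8, 0.3, 0, 0, 0, 0, 1, 0, 0.3, 0, 0, 0, 0, 1, 0, 0.3],
)

```text
t: 15.85
tool_pos: [0.6157, -0.1068, 0.1599]
tool_rot: [-1.227, 1.176, -1.167]
contact_force: [-0.7, -0.6, 0.4]
opening: 0.0254
```

```bash
python3 go.py .616 -.117 .073 2
```

```text
t 15.8 pos [ 0.6157 -0.1068  0.1599] yaw 2.9 dpos [ 0.0003 -0.0102 -0.0869] F [-0.7 -0.6  0.4] open 0.025
 turn rad [-0.     0.015 -0.007] | shift cm in FINAL tool axes [ 1.02  8.69 -0.  ] in CURRENT axes [ 1.08  8.68 -0.02] len 0.088
```

Request:
servo_tool(
  commands=[0, 0.015, 0, 1, 1.5, 0, 0.3, 0, 0, 0, 0, 1.5, 0, 0.3, 0, 0, 0, 0, 1, 0, 0.3],
)

```text
t: 16.15
tool_pos: [0.6143, -0.1142, 0.1148]
tool_rot: [-1.223, 1.188, -1.174]
contact_force: [-0.2, -0.0, -0.3]
opening: 0.0258
```

```bash
python3 go.py .616 -.117 .073 2
```

```text
t 16.1 pos [ 0.6143 -0.1142  0.1148] yaw 2.1 dpos [ 0.0017 -0.0028 -0.0418] F [-0.2 -0.  -0.3] open 0.026
 turn rad [ 0.004  0.002 -0.008] | shift cm in FINAL tool axes [0.29 4.18 0.16] in CURRENT axes [0.32 4.18 0.17] len 0.042
```

Request:
servo_tool(
  commands=[0, 0, 0, 0.2, 1, 0.2, 0.3, 0, 0, 0, 0, 1, 0, 0.3, 0, 0, 0, 0, 1, 0, 0.3, 0, 0, 0, 0, 0.8, 0, 0.3],
)

```text
t: 16.55
tool_pos: [0.6133, -0.1156, 0.0728]
tool_rot: [-1.228, 1.195, -1.169]
contact_force: [-27.8, 1.5, 22.5]
opening: 0.0256
```

```bash
python3 go.py .616 -.117 .073 2;python3 -c "
from h import *
snap('wrist','w12.png')"
```

```text
t 16.6 pos [ 0.6133 -0.1156  0.0728] yaw 2.1 dpos [ 0.0027 -0.0014  0.0002] F [-27.8   1.5  22.5] open 0.026
 turn rad [ 0.012  0.002 -0.01 ] | shift cm in FINAL tool axes [ 0.15 -0.02  0.26] in CURRENT axes [ 0.15 -0.03  0.26] len 0.003
```

View pics/w12.png

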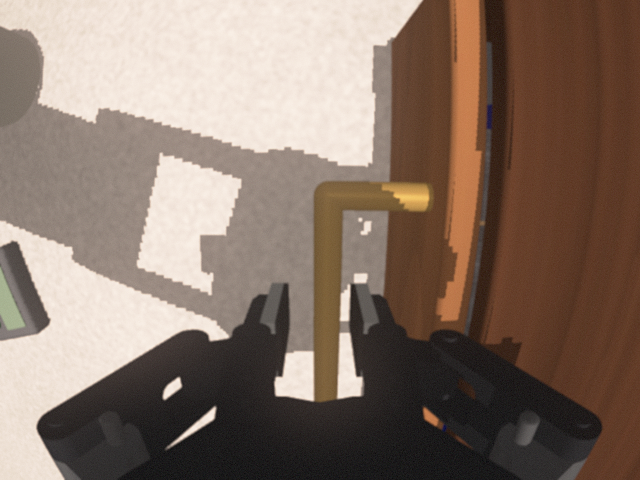

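The wrist sees the bar at (328,290) between the pads. However, −28 N in x says the knuckle is touching the drawer front's top edge. I'll back up 1 cm.

Request:
servo_tool(
  commands=[0, 0, 0, 0, -1, -0.2, 0.3],
)

```text
t: 16.7
tool_pos: [0.6087, -0.1153, 0.079]
tool_rot: [-1.232, 1.201, -1.165]
contact_force: [-0.2, 0.2, 0.7]
opening: 0.0254
```

Request:
servo_tool(
  commands=[0, 0, 0, 0, -0.2, 0, 0.3],
)

```text
t: 16.8
tool_pos: [0.6096, -0.1156, 0.0823]
tool_rot: [-1.231, 1.199, -1.167]
contact_force: [0.0, 0.2, -0.2]
opening: 0.0258
```

```bash
python3 go.py .616 -.117 .083 2
```

```text
t 16.8 pos [ 0.6096 -0.1156  0.0823] yaw 2.1 dpos [ 0.0064 -0.0014  0.0007] F [ 0.   0.2 -0.2] open 0.026
 turn rad [ 0.016  0.002 -0.011] | shift cm in FINAL tool axes [ 0.16 -0.07  0.64] in CURRENT axes [ 0.16 -0.09  0.63] len 0.007
```

Request:
servo_tool(
  commands=[0.01, 0, 0, 0, 0, 0.4, 0.2, 0, 0, 0, 0, 0, 0, 0.1, 0, 0, 0, 0, 0, 0, 0, 0, 0, 0, 0, 0, 0, 0],
)

```text
t: 17.2
tool_pos: [0.6152, -0.1157, 0.0833]
tool_rot: [-1.221, 1.188, -1.174]
contact_force: [-0.2, -0.1, 0.7]
opening: 0.0083
```

```bash
python3 go.py .476 -.122 .083 2
```

```text
t 17.2 pos [ 0.6152 -0.1157  0.0833] yaw 2.1 dpos [-0.1392 -0.0063 -0.0003] F [-0.2 -0.1  0.7] open 0.008
 turn rad [ 0.002  0.002 -0.01 ] | shift cm in FINAL tool axes [  0.15   0.03 -13.93] in CURRENT axes [  0.12   0.06 -13.93] len 0.139
```

Request:
servo_tool(
  commands=[0, 0, 0, 0, 0, -1.5, 0, 0, 0, 0, 0, 0, -1.5, 0, 0, 0, 0, 0, 0, -1.5, 0, 0, 0, 0, 0, 0, -1.5, 0, 0, 0, 0, 0, 0, -1.5, 0, 0, 0, 0, 0, 0, -1.5, 0],
)

```text
t: 17.8
tool_pos: [0.5276, -0.1185, 0.0833]
tool_rot: [-1.212, 1.18, -1.179]
contact_force: [2.4, 1.4, -0.4]
opening: 0.0085
```

```bash
python3 go.py .476 -.122 .083 2
```

```text
t 17.8 pos [ 0.5276 -0.1185  0.0833] yaw 2.1 dpos [-0.0516 -0.0035 -0.0003] F [ 2.4  1.4 -0.4] open 0.008
 turn rad [-0.01   0.002 -0.01 ] | shift cm in FINAL tool axes [ 0.17  0.03 -5.17] in CURRENT axes [ 0.16 -0.02 -5.17] len 0.052
```

Request:
servo_tool(
  commands=[0, 0, 0, 0, 0, -1.5, 0, 0, 0, 0, 0, 0, -1.3, 0, 0, 0, 0, 0, 0, -1.2, 0, 0, 0, 0, 0, 0, -1.0, 0, 0, 0, 0, 0, 0, -0.6, 0],
)

```text
t: 18.3
tool_pos: [0.4762, -0.1202, 0.0835]
tool_rot: [-1.194, 1.164, -1.192]
contact_force: [38.1, 1.6, -28.0]
opening: 0.0085
```

```bash
python3 go.py .476 -.122 .083 2
```

```text
t 18.3 pos [ 0.4762 -0.1202  0.0835] yaw 2.0 dpos [-0.0002 -0.0018 -0.0005] F [ 38.1   1.6 -28. ] open 0.009
 turn rad [-0.033 -0.    -0.009] | shift cm in FINAL tool axes [ 0.18  0.05 -0.03] in CURRENT axes [ 0.18  0.05 -0.03] len 0.002
```

It's at the stop: 139 mm of travel and the force spiked. I'll relax, release and go up.

Request:
servo_tool(
  commands=[0, 0, 0, 0, 0, 0.1, 0, 0, 0, 0, 0, 0, 0, 0.25, 0, 0, 0, 0, 0, 0, 0.25, 0, 0, 0, 0, 0, 0, 0.25, 0, 0, 0, 0, -1.5, 0, 0.25, 0, 0, 0, 0, -2, 0, 0.25, 0, 0, 0, 0, -3, 0, 0.5, 0, 0, 0, 0, -3, 0, 1, 0, 0, 0, 0, -3, 0, 1, 0, 0, 0, 0, -3, 0, 1, 0, 0, 0, 0, 0, 0, 1],
)

```text
t: 19.4
tool_pos: [0.4698, -0.1215, 0.2427]
tool_rot: [-1.198, 1.169, -1.188]
contact_force: [0.4, -0.5, 0.8]
opening: 0.0855
```

```bash
python3 go.py .476 -.122 .25 2;python3 -c "
from h import *
snap('wrist','w13.png');snap('top','t13.png');snap('side','s13.png')"; python3 m3.py side; python3 m4.py
```

```text
t 19.4 pos [ 0.4698 -0.1215  0.2427] yaw 2.0 dpos [ 0.0062 -0.0005  0.0073] F [ 0.4 -0.5  0.8] open 0.085
 turn rad [-0.027  0.    -0.01 ] | shift cm in FINAL tool axes [ 0.08 -0.73  0.61] in CURRENT axes [ 0.07 -0.71  0.63] len 0.01
side
green ring [0.4457 0.381  0.0652] 0.0018 220
yellow ring [0.4494 0.2114 0.0612] 0.0039 554
yellow dot [0.4494 0.2111] 160
red ring [0.5952 0.2998 0.0639] 0.0032 307
bar 182 [233. 296.] [595.4 302.4] [61.9 19.1] 13.5 0.1322
bar 183 [270. 340.] [444.1 382.7] [80.9 13.1] 23.5 0.1285
side handle 23 [300. 186.] [ 672.8 -236.8] [16.7 10.6] 32.7 0.0915
side handle 151 [317. 199.] [ 592.2 -198.8] [98.2 17.4] 2.8 0.0958
side handle 295 [332. 223.] [ 492.5 -117.4] [251.7  48.7] 89.4 0.0957
side handle 229 [245. 224.] [736.8  16.2] [161.4  10.8] 1.3 0.094
side handle 169 [296. 228.] [586.6 -33.8] [99.6 16.5] 1.5 0.0955
side cab 2696 [262. 195.] [ 741.1 -112.7] [167.8 272. ] 1.8 0.1284
side front 250 [327. 216.] [ 516.2 -119.4] [ 14.  260.1] 1.6 0.1118
side front 144 [245. 220.] [736.3  16.5] [157.5  11.9] 3.5 0.1109
top handle 93 [392. 194.] [ 609.3 -199.5] [73.8  8.8] 1.3 0.0979
top handle 113 [333. 203.] [589.7 -35.6] [98.   8.7] 1.9 0.0987
top handle 16 [334. 231.] [511.1 -35.6] [ 1.2 41. ] 2.0 0.0936
top handle 57 [347. 236.] [493.2 -76.4] [19.5 38.8] 88.8 0.0961
top cab 5688 [360. 144.] [ 744.6 -113.6] [166.9 264.4] 1.9 0.1284
top front 149 [335. 228.] [516.6 -40.5] [12.5 89.2] 2.4 0.1124
```

View pics/w13.png

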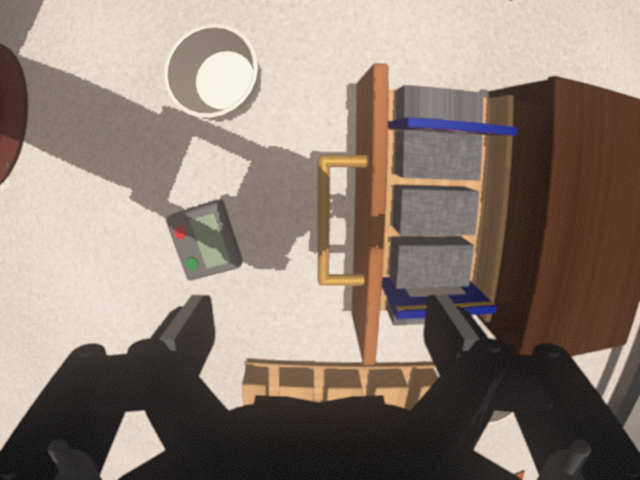

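View pics/t13.png

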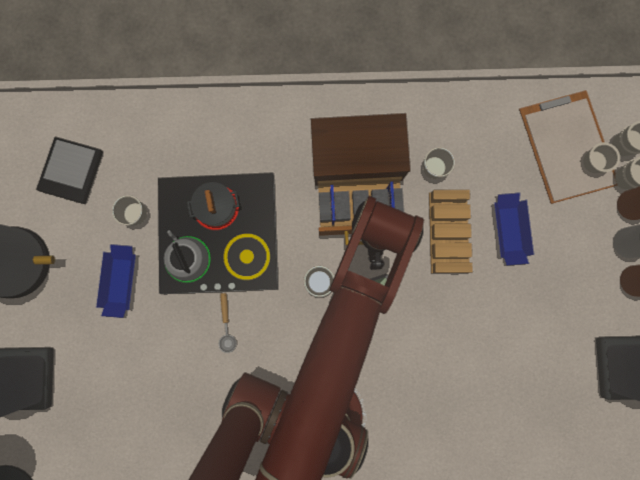

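View pics/s13.png

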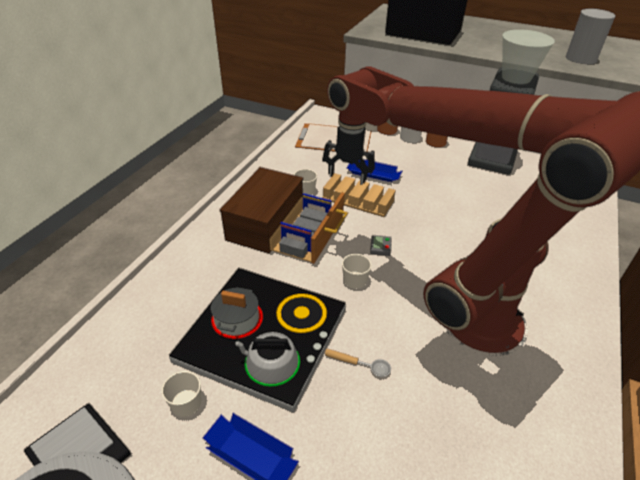

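Two plaques are visible, at drawer y ±82.5. In the wrist view they're at (450,127) and (445,300); the middle slots look empty, and I'll recheck that close up. The kettle and pan haven't moved. Measuring the rack from the side view and turning the tool.

Request:
servo_tool(
  commands=[-0.027, 0.145, 0, 0, -0.2, 0, 1, 0, 0.145, 0, 0, -0.2, 0, 1, 0, 0.145, 0, 0, -0.2, 0, 1, 0, 0.145, 0, 0, -0.2, 0, 1, 0, 0.145, 0, 0, -0.2, 0, 1, 0, 0.145, 0, 0, -0.2, 0, 1, 0, 0.145, 0, 0, -0.2, 0, 1, 0, 0.145, 0, 0, -0.2, 0, 1, 0, 0.145, 0, 0, -0.2, 0, 0.7, 0, 0.145, 0, 0, -0.2, 0, 0.7, 0, 0.1, 0, 0, -0.2, 0, 0.7],
)

```text
t: 20.7
tool_pos: [0.4572, -0.1161, 0.2325]
tool_rot: [0.059, -2.233, 2.158]
contact_force: [0.1, 0.2, 0.1]
opening: 0.06
```

```bash
cat > m5.py <<'E'
from h import *
for n in('side','top'):
    d=snap(n);P=pts(d)
    reg=(P[...,0]>.36)&(P[...,0]<.66)&(P[...,1]>-.45)&(P[...,1]<-.28)
    m=reg&(P[...,2]>.044)&(P[...,2]<.056)
    m=cv2.morphologyEx(m.astype(np.uint8),cv2.MORPH_OPEN,np.ones((3,3)))
    nl,lab,s,c=cv2.connectedComponentsWithStats(m)
    for i in range(1,nl):
        if s[i,4]>15:
            q=P[lab==i];rc=cv2.minAreaRect((q[:,:2]*1000).astype(np.float32));print(n,s[i,4],c[i].round(),np.round(rc[0],1),np.round(rc[1],1),round(rc[2],1),np.median(q[:,2]).round(4))
E
python3 m5.py; python3 go.py .593 -.1995 .2 -88
```

```text
side 112 [331. 182.] [ 612.6 -371.5] [107.   30.6] 89.1 0.05
side 18 [350. 182.] [ 549.5 -392.5] [ 7.5 40.6] 21.2 0.0489
side 200 [358. 189.] [ 508.7 -370.7] [106.3  42.9] 89.2 0.0505
side 36 [338. 189.] [ 575.6 -339.2] [17.7 43.4] 22.1 0.0501
side 209 [374. 193.] [ 453.  -371.3] [ 41.9 111.2] 0.0 0.0507
side 146 [387. 197.] [ 404.5 -369.7] [ 29.3 106.4] 0.4 0.0504
top 318 [452. 194.] [ 615.9 -374.6] [ 28.1 103.5] 0.2 0.0498
top 488 [452. 211.] [ 566.6 -374.2] [104.3  41. ] 88.8 0.0499
top 433 [453. 230.] [ 510.3 -374.5] [104.1  37.9] 89.1 0.05
top 461 [453. 249.] [ 456.5 -372.7] [104.3  37.6] 88.7 0.0502
top 271 [450. 266.] [ 408.9 -363.1] [87.1 25.7] 88.8 0.0497
top 31 [469. 269.] [ 400.8 -413.3] [18.1 11.6] 88.6 0.0499
t 20.8 pos [ 0.4572 -0.1162  0.2327] yaw -89.7 dpos [ 0.1358 -0.0833 -0.0327] F [-0.4 -0.6  0.4] open 0.060
 turn rad [ 0.035 -0.028  0.051] | shift cm in FINAL tool axes [-13.28   3.27   8.8 ] in CURRENT axes [-13.66   2.27   8.52] len 0.163
```

Request:
servo_tool(
  commands=[0.035, -0.028, 0.05, 0, 0, 0, 0.7, 0, 0, 0, -3.4, 0.5, 2.2, 0.7, 0, 0, 0, -3.4, 0.5, 2.2, 0.7, 0, 0, 0, -3.4, 0.5, 2.2, 0.7, 0, 0, 0, -3.1, 0.5, 2.0, 0.7, 0, 0, 0, 0, 0, 0, 0.7, 0, 0, 0, 0, 0, 0, 0.7],
)

```text
t: 21.5
tool_pos: [0.5913, -0.1955, 0.1997]
tool_rot: [-0.076, 2.206, -2.194]
contact_force: [-0.2, -0.0, 0.3]
opening: 0.06
```

```bash
python3 go.py .593 -.1995 .15 -88; python3 -c "
from h import *
snap('wrist','w14.png');snap('side','s14.png')"
```

```text
t 21.5 pos [ 0.5913 -0.1955  0.1997] yaw -86.8 dpos [ 0.0017 -0.004  -0.0497] F [-0.2 -0.   0.3] open 0.060
 turn rad [0.006 0.02  0.014] | shift cm in FINAL tool axes [-0.16  4.97  0.41] in CURRENT axes [-0.21  4.97  0.44] len 0.05
```

View pics/w14.png

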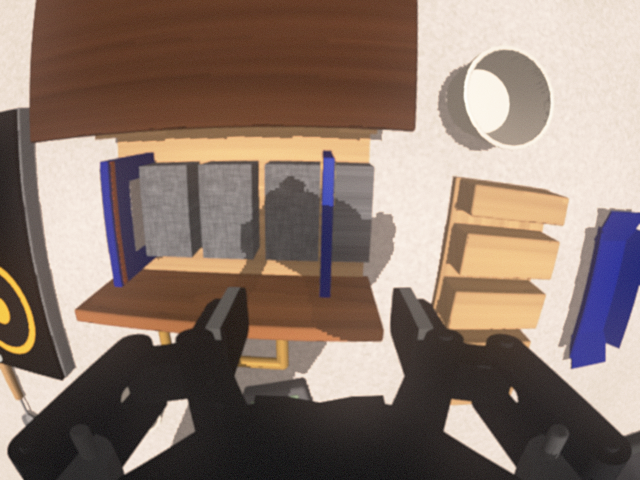

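This view confirms it: two plaques, with top edges at (328,155)-(326,295) and (105,165)-(118,285), and the two middle slots empty. Next I'll cross-check positions with wrist rays.

```bash
python3 -c "
from h import *
d=load('wrist')
for p in ((328,155),(326,295),(104,165),(118,285)): print(wonz(d,*p,.099).round(4))
for p in ((475,185),(567,197),(560,222)): print('rack',wonz(d,*p,.05).round(4))
d=load('side');P=pts(d);m=(P[...,2]>.088)&(P[...,2]<.104)&(P[...,0]>.53)&(P[...,0]<.65)&(P[...,1]<0)&(P[...,1]>-.25)
nl,lab,s,c=cv2.connectedComponentsWithStats(m.astype(np.uint8))
for i in range(1,nl):
  if s[i,4]>15:
    q=P[lab==i];rc=cv2.minAreaRect((q[:,:2]*1000).astype(np.float32));print(s[i,4],c[i].round(),np.round(rc[0],1),np.round(rc[1],1),round(rc[2],1))
"
```

```text
[ 0.646  -0.1977  0.099 ]
[ 0.5463 -0.2024  0.099 ]
[ 0.6364 -0.0333  0.099 ]
[ 0.5406 -0.0359  0.099 ]
rack [ 0.6282 -0.3239  0.05  ]
rack [ 0.6273 -0.425   0.05  ]
rack [ 0.6028 -0.4218  0.05  ]
125 [317. 198.] [ 592.  -198.9] [98.5 15.6] 1.0
147 [296. 228.] [587.  -35.1] [100.4  20. ] 0.2
```

Request:
servo_tool(
  commands=[0, 0.02, 0.014, -0.3, 2, 0.4, 0.7, 0, 0, 0, 0, 2, 0, 0.7, 0, 0, 0, 0, 1.5, 0, 0.7],
)

```text
t: 21.9
tool_pos: [0.594, -0.198, 0.1494]
tool_rot: [-0.03, 2.199, -2.196]
contact_force: [-0.4, 0.4, 0.2]
opening: 0.0599
```

```bash
python3 go.py .594 -.2 .064 -88
```

```text
t 21.9 pos [ 0.594  -0.198   0.1494] yaw -87.9 dpos [-0.     -0.002  -0.0854] F [-0.4  0.4  0.2] open 0.060
 turn rad [ 0.001  0.002 -0.01 ] | shift cm in FINAL tool axes [0.01 8.54 0.2 ] in CURRENT axes [0.1  8.53 0.21] len 0.085
```

Request:
servo_tool(
  commands=[0, 0, -0.01, 0, 2, 0.2, 0.7, 0, 0, 0, 0, 1.8, 0, 0.7, 0, 0, 0, 0, 1.5, 0, 0.7, 0, 0, 0, 0, 1.2, 0, 0.7],
)

```text
t: 22.3
tool_pos: [0.593, -0.1989, 0.0812]
tool_rot: [-0.044, 2.202, -2.201]
contact_force: [0.2, -0.4, 0.5]
opening: 0.0595
```

```bash
python3 go.py .594 -.2 .064 -88
```

```text
t 22.3 pos [ 0.593  -0.1989  0.0812] yaw -87.7 dpos [ 0.001  -0.0011 -0.0172] F [ 0.2 -0.4  0.5] open 0.059
 turn rad [0.    0.005 0.   ] | shift cm in FINAL tool axes [-0.1   1.72  0.12] in CURRENT axes [-0.1   1.72  0.12] len 0.017
```

Request:
servo_tool(
  commands=[0, 0.005, 0, 0, 1.2, 0.1, 0.7, 0, 0, 0, 0, 0.3, 0, 0.7, 0, 0, 0, 0, 0, 0, 0.3],
)

```text
t: 22.6
tool_pos: [0.5917, -0.1993, 0.0625]
tool_rot: [-0.042, 2.208, -2.204]
contact_force: [1.1, -0.3, -0.2]
opening: 0.0468
```

```bash
python3 go.py .594 -.2 .064 -88; python3 -c "
from h import *
snap('wrist','w15.png')"
```

```text
t 22.6 pos [ 0.5917 -0.1993  0.0625] yaw -88.0 dpos [ 0.0023 -0.0007  0.0015] F [ 1.1 -0.3 -0.2] open 0.047
 turn rad [ 0.002 -0.001  0.004] | shift cm in FINAL tool axes [-0.23 -0.15  0.08] in CURRENT axes [-0.23 -0.15  0.08] len 0.003
```

View pics/w15.png

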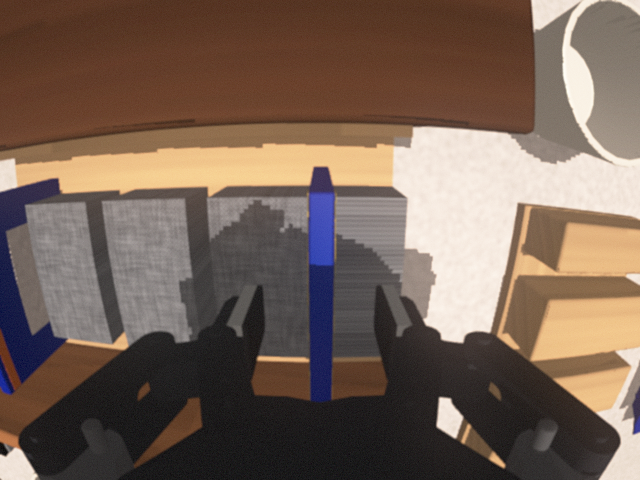

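The plaque edge at (320,285) is centred between the pads. Close and lift.

Request:
servo_tool(
  commands=[0, 0, 0, -0.2, 0, 0, 0, 0, 0, 0, 0, 0, 0, 0, 0, 0, 0, 0, 0, 0, 0, 0, 0, 0, 0, 0, 0, 0, 0, 0, 0, 0, 0, 0, 0],
  grip_force=40,
)

```text
t: 23.15
tool_pos: [0.5957, -0.2001, 0.0656]
tool_rot: [-0.037, 2.203, -2.204]
contact_force: [0.0, -0.5, -1.1]
opening: 0.0072
```

```bash
python3 go.py .594 -.2 .18 -88
```

```text
t 23.1 pos [ 0.5957 -0.2001  0.0656] yaw -88.0 dpos [-1.700e-03  1.000e-04  1.144e-01] F [ 0.  -0.5 -1.1] open 0.007
 turn rad [-0.    -0.    -0.001] | shift cm in FINAL tool axes [ 1.700e-01 -1.144e+01 -1.000e-02] in CURRENT axes [ 1.600e-01 -1.144e+01 -1.000e-02] len 0.114
```

Request:
servo_tool(
  commands=[0, 0, 0, 0, -2, 0, 0, 0, 0, 0, 0, -3, 0, 0, 0, 0, 0, 0, -3, 0, 0, 0, 0, 0, 0, -4, 0, 0, 0, 0, 0, 0, -4, 0, 0, 0, 0, 0, 0, 0, 0, 0],
)

```text
t: 23.75
tool_pos: [0.5936, -0.1993, 0.2282]
tool_rot: [-0.044, 2.209, -2.204]
contact_force: [0.6, -0.4, 0.3]
opening: 0.0075
```

```bash
python3 go.py .537 -.3725 .2 -88
```

```text
t 23.8 pos [ 0.5936 -0.1993  0.2282] yaw -88.0 dpos [-0.0566 -0.1732 -0.0282] F [ 0.6 -0.4  0.3] open 0.008
 turn rad [ 0.002 -0.001  0.005] | shift cm in FINAL tool axes [ 6.26  2.82 17.11] in CURRENT axes [ 6.24  2.82 17.12] len 0.184
```

Request:
servo_tool(
  commands=[0, 0, 0, 1.3, 0, 3.5, 0, 0, 0, 0, 1.3, 0, 3.5, 0, 0, 0, 0, 1.3, 0, 3.5, 0, 0, 0, 0, 1.3, 0, 3.5, 0, 0, 0, 0, 1.0, 0, 3.0, 0, 0, -0.14, 0, 0, -0.1, 0, 0, 0, -0.145, 0, 0, -0.1, 0, 0, 0, -0.145, 0, 0, -0.1, 0, 0, 0, -0.145, 0, 0, -0.1, 0, 0, 0, -0.145, 0, 0, -0.1, 0, 0, 0, -0.145, 0, 0, -0.1, 0, 0, 0, -0.145, 0, 0, -0.1, 0, 0, 0, -0.145, 0, 0, -0.1, 0, 0, 0, -0.145, 0, 0, -0.1, 0, 0, 0, -0.145, 0, 0, -0.1, 0, 0],
)

```text
t: 25.25
tool_pos: [0.5308, -0.3751, 0.2239]
tool_rot: [-1.194, 1.257, -1.219]
contact_force: [0.1, 0.8, -0.1]
opening: 0.0074
```

```bash
python3 go.py .537 -.3725 .15 -1.1; python3 -c "
from h import *
snap('wrist','w16.png');snap('side','s16.png')"
```

```text
t 25.2 pos [ 0.5308 -0.3751  0.2239] yaw -2.2 dpos [ 0.0062  0.0026 -0.0739] F [ 0.1  0.8 -0.1] open 0.007
 turn rad [ 0.017 -0.019 -0.013] | shift cm in FINAL tool axes [-0.27  7.39  0.61] in CURRENT axes [-0.19  7.38  0.74] len 0.074
```

View pics/w16.png

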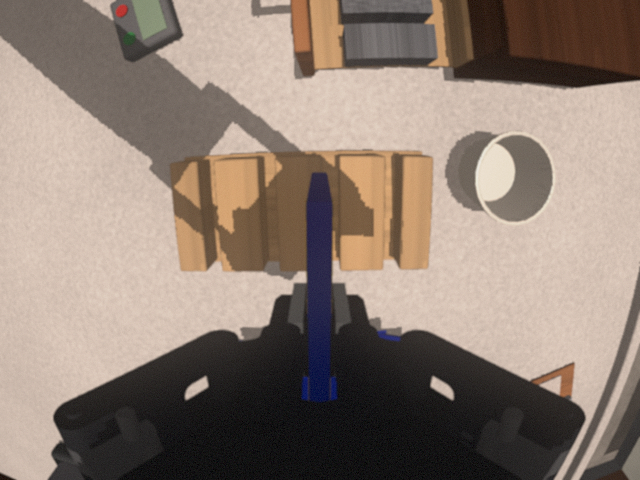

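View pics/s16.png

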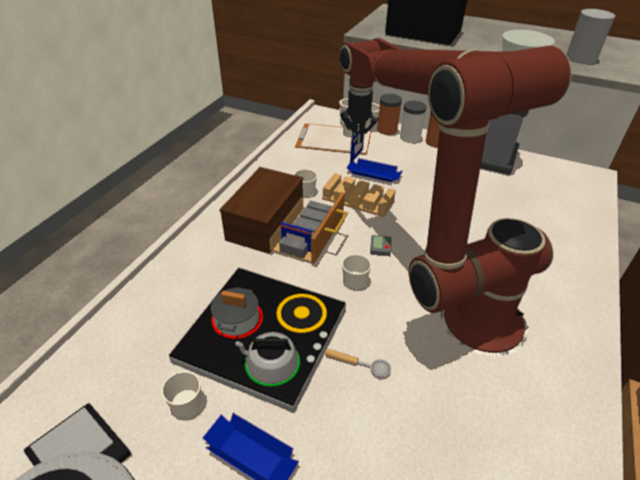

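```bash
python3 -c "
from h import *
d=load('wrist');f=d['frame']
cv2.imwrite('pics/c16.png',cv2.resize(f[140:290,160:450][:,:,::-1],None,fx=2.7,fy=2.7,interpolation=cv2.INTER_CUBIC))
"
```

```text
(no output)
```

View pics/c16.png

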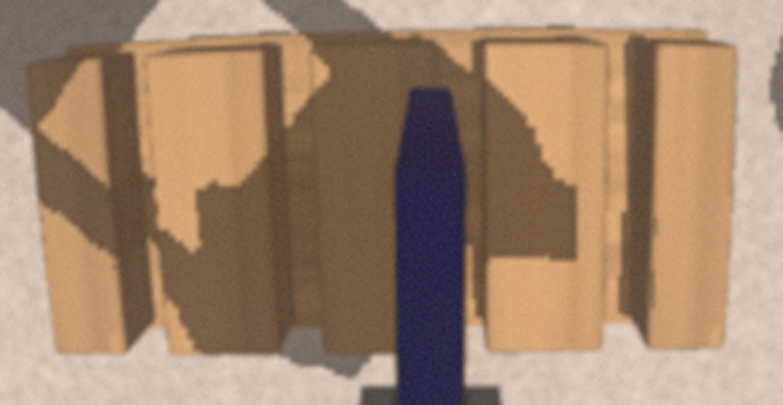

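```bash
python3 -c "
from h import *
d=load('wrist')
for n,a,b in (('w1R',(103,58),(125,350)),('w2L',(150,55),(168,352)),('w2R',(265,48),(278,352)),('w4L',(484,42),(488,350)),('w4R',(605,42),(602,350)),('w5L',(657,45),(648,350)),('w5R',(736,45),(725,348))):
  p=[wonz(d,160+u/2.7,140+v/2.7,.05) for u,v in (a,b)];print(n,p[0][:2].round(4),p[1][:2].round(4),((p[0]+p[1])/2)[:2].round(4))
"
```

```text
w1R [ 0.4223 -0.3201] [ 0.4189 -0.4217] [ 0.4206 -0.3709]
w2L [ 0.4388 -0.3204] [ 0.4348 -0.4227] [ 0.4368 -0.3716]
w2R [ 0.4773 -0.3208] [ 0.4741 -0.4235] [ 0.4757 -0.3721]
w4L [ 0.5471 -0.3221] [ 0.5457 -0.4249] [ 0.5464 -0.3735]
w4R [ 0.5857 -0.3229] [ 0.5846 -0.4264] [ 0.5851 -0.3747]
w5L [ 0.6026 -0.3241] [ 0.6007 -0.4271] [ 0.6016 -0.3756]
w5R [ 0.6291 -0.3241] [ 0.6282 -0.4277] [ 0.6287 -0.3759]
```

Request:
servo_tool(
  commands=[0.017, -0.019, -0.013, -0.2, 2, 0.7, 0, 0, 0, 0, 0, 2, 0, 0, 0, 0, 0, 0, 2, 0, 0, 0, 0, 0, 0, 1.5, 0, 0],
)

```text
t: 25.75
tool_pos: [0.5389, -0.3741, 0.1483]
tool_rot: [-1.19, 1.234, -1.243]
contact_force: [-0.3, 0.4, -1.8]
opening: 0.0073
```

```bash
python3 go.py .538 -.3735 .115 -1.1
```

```text
t 25.8 pos [ 0.5389 -0.3741  0.1483] yaw -2.3 dpos [-0.0009  0.0006 -0.0333] F [-0.3  0.4 -1.8] open 0.007
 turn rad [-0.004 -0.02   0.004] | shift cm in FINAL tool axes [-0.06  3.33 -0.09] in CURRENT axes [-0.07  3.33 -0.11] len 0.033
```

Request:
servo_tool(
  commands=[0, -0.02, 0, 0, 1.2, -0.1, 0, 0, 0, 0, 0, 0.8, 0, 0, 0, 0, 0, 0, 0.2, 0, 0, 0, 0, 0, 0, 0, 0, 0],
)

```text
t: 26.15
tool_pos: [0.5366, -0.3731, 0.1214]
tool_rot: [-1.199, 1.225, -1.226]
contact_force: [-0.1, -0.3, 0.7]
opening: 0.0075
```

```bash
python3 go.py .538 -.3735 .063 -1.1; python3 -c "
from h import *
d=snap('wrist','w17.png');snap('side','s17.png');d2=snap('top')
cv2.imwrite('pics/c17.png',np.hstack([cv2.resize(d['frame'][120:420,150:500],(467,400)),cv2.resize(load('side')['frame'][140:230,300:420],(333*1,250)).repeat(1,0) if 0 else cv2.resize(load('side')['frame'][130:250,290:390],(333,400))])[:,:,::-1])"
```

```text
t 26.1 pos [ 0.5366 -0.3731  0.1214] yaw -1.3 dpos [ 0.0014 -0.0004 -0.0584] F [-0.1 -0.3  0.7] open 0.008
 turn rad [-0.    -0.003  0.   ] | shift cm in FINAL tool axes [0.04 5.84 0.14] in CURRENT axes [0.04 5.84 0.14] len 0.058
```

View pics/c17.png

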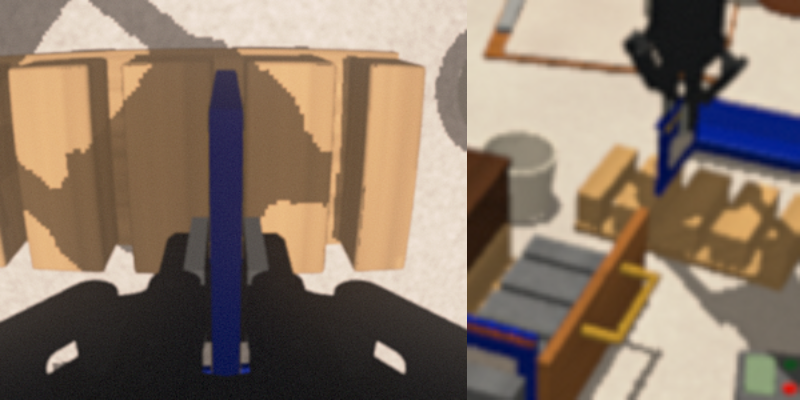

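The plaque's far lower corner at crop (227,72) sits mid-slot, between the walls at 213 and 245. Descending.

Request:
servo_tool(
  commands=[0, 0, 0, 0, 1.0, 0.1, 0, 0, 0, 0, 0, 1.0, 0, 0, 0, 0, 0, 0, 0.8, 0, 0],
)

```text
t: 26.6
tool_pos: [0.54, -0.3751, 0.0963]
tool_rot: [-1.198, 1.218, -1.233]
contact_force: [0.7, -0.6, -1.0]
opening: 0.0073
```

```bash
python3 go.py .538 -.3735 .063 -1.1
```

```text
t 26.6 pos [ 0.54   -0.3751  0.0963] yaw -1.3 dpos [-0.002   0.0016 -0.0333] F [ 0.7 -0.6 -1. ] open 0.007
 turn rad [-0.006 -0.003  0.006] | shift cm in FINAL tool axes [-0.15  3.33 -0.2 ] in CURRENT axes [-0.17  3.33 -0.22] len 0.033
```

Request:
servo_tool(
  commands=[0, 0, 0, 0, 1.0, -0.2, 0, 0, 0, 0, 0, 0.9, 0, 0, 0, 0, 0, 0, 0.6, 0, 0],
)

```text
t: 26.9
tool_pos: [0.5372, -0.3745, 0.0674]
tool_rot: [-1.198, 1.22, -1.231]
contact_force: [-1.2, 0.3, -0.9]
opening: 0.0074
```

```bash
python3 go.py .538 -.3735 .063 -1.1
```

```text
t 26.9 pos [ 0.5372 -0.3745  0.0674] yaw -1.3 dpos [ 0.0008  0.001  -0.0044] F [-1.2  0.3 -0.9] open 0.007
 turn rad [-0.004 -0.003  0.004] | shift cm in FINAL tool axes [-0.1   0.44  0.08] in CURRENT axes [-0.1   0.44  0.08] len 0.005
```

Request:
servo_tool(
  commands=[0, 0, 0, 0, 0.3, 0.1, 0, 0, 0, 0, 0, 0.1, 0, 0],
)

```text
t: 27.1
tool_pos: [0.5374, -0.3739, 0.0612]
tool_rot: [-1.198, 1.223, -1.228]
contact_force: [0.6, -0.8, -0.8]
opening: 0.0075
```

```bash
python3 go.py .538 -.3735 .062 -1.1
```

```text
t 27.1 pos [ 0.5374 -0.3739  0.0612] yaw -1.3 dpos [0.0006 0.0004 0.0008] F [ 0.6 -0.8 -0.8] open 0.008
 turn rad [-0.002 -0.003  0.002] | shift cm in FINAL tool axes [-0.04 -0.08  0.06] in CURRENT axes [-0.04 -0.08  0.06] len 0.001
```

At floor height. Release, lift and check.

Request:
servo_tool(
  commands=[0, 0, 0, 0, 0, 0, 0.2, 0, 0, 0, 0, 0, 0, 0.5, 0, 0, 0, 0, 0, 0, 0.5, 0, 0, 0, 0, -1, 0, 0.5, 0, 0, 0, 0, -2, 0, 0.5, 0, 0, 0, 0, -3, 0, 0.5, 0, 0, 0, 0, -4, 0, 0.6, 0, 0, 0, 0, -4, 0, 0.7, 0, 0, 0, 0, 0, 0, 0.7],
)

```text
t: 28.0
tool_pos: [0.5381, -0.3743, 0.2128]
tool_rot: [-1.198, 1.218, -1.233]
contact_force: [0.5, -0.9, 1.3]
opening: 0.0594
```

```bash
python3 go.py .588 -.035 .2 -88; python3 -c "
from h import *
d=snap('wrist','w18.png');snap('side','s18.png')"; python3 m3.py side
```

```text
t 28.0 pos [ 0.5381 -0.3743  0.2128] yaw -1.3 dpos [ 0.0499  0.3393 -0.0128] F [ 0.5 -0.9  1.3] open 0.059
 turn rad [-0.01   1.514 -0.   ] | shift cm in FINAL tool axes [ -6.17   1.28 -33.74] in CURRENT axes [-34.04   1.11   4.22] len 0.343
side
green ring [0.4457 0.381  0.0653] 0.0018 222
yellow ring [0.4494 0.2113 0.0613] 0.004 565
yellow dot [0.4493 0.2111] 161
red ring [0.5951 0.2997 0.0639] 0.0032 307
bar 183 [233. 296.] [595.2 301.8] [61.  18.6] 12.7 0.1325
bar 184 [270. 340.] [443.5 383.9] [80.8 12.1] 23.6 0.1267
```

View pics/w18.png

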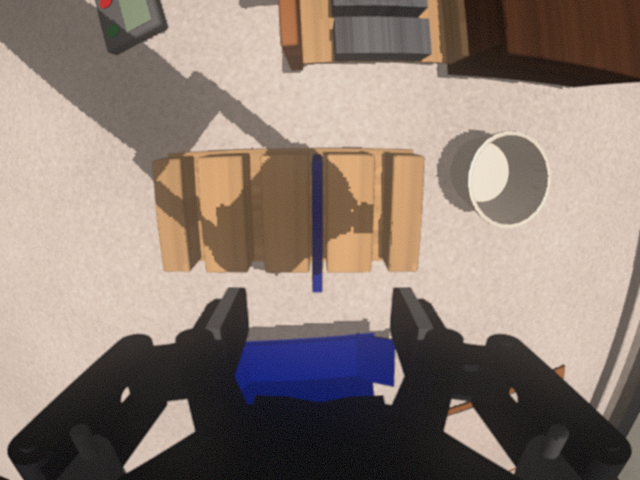

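View pics/s18.png

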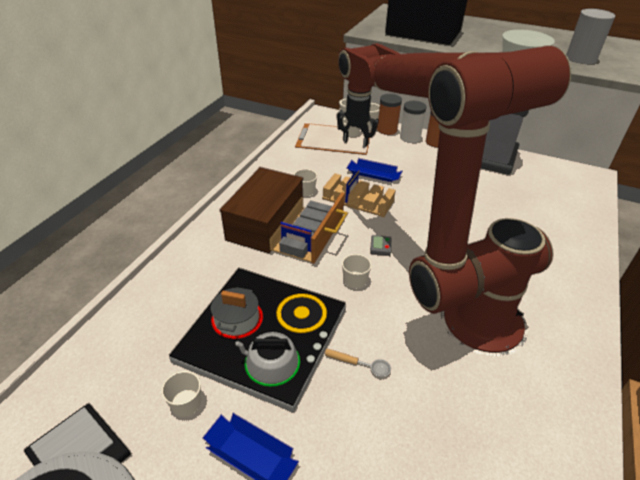

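The first plaque stands upright in its slot (wrist (317,225)). Checking its height and moving on to the second.

```bash
cat > m6.py <<'E'
from h import *
for n in('side','top'):
    d=snap(n);P=pts(d);m=(P[...,2]>.086)&(P[...,2]<.115)&(P[...,0]>.36)&(P[...,0]<.65)&(P[...,1]<-.29)&(P[...,1]>-.46)
    nl,lab,s,c=cv2.connectedComponentsWithStats(m.astype(np.uint8))
    for i in range(1,nl):
      if 15<s[i,4]<600:
        q=P[lab==i];rc=cv2.minAreaRect((q[:,:2]*1000).astype(np.float32));print(n,s[i,4],c[i].round(),np.round(rc[0],1),np.round(rc[1],1),round(rc[2],1),'ztop',np.percentile(q[:,2],[50,95]).round(4))
E
python3 m6.py
```

```text
side 62 [352. 176.] [ 536.  -373.5] [105.8  12.6] 90.0 ztop [0.0941 0.0982]
top 32 [442. 218.] [ 538.9 -336.1] [24.3  7.9] 89.6 ztop [0.0946 0.0994]
```

Request:
servo_tool(
  commands=[-0.01, 0.145, 0, 0, -0.15, 0, 0.7, 0, 0.145, 0, 0, -0.15, 0, 0.7, 0, 0.145, 0, 0, -0.15, 0, 0.7, 0, 0.145, 0, 0, -0.15, 0, 0.7, 0, 0.145, 0, 0, -0.15, 0, 0.7, 0, 0.145, 0, 0, -0.15, 0, 0.7, 0, 0.145, 0, 0, -0.15, 0, 0.7, 0, 0.145, 0, 0, -0.15, 0, 0.7, 0, 0.145, 0, 0, -0.15, 0, 0.7, 0, 0.145, 0, 0, -0.15, 0, 0.7, 0, 0.06, 0, 0, -0.15, 0, 0.7, 0, 0, 0, -0.8, 0, -4, 0.7, 0, 0, 0, -0.8, 0, -4, 0.7, 0, 0, 0, -0.8, 0, -4, 0.7, 0, 0, 0, -0.8, 0, -4, 0.7, 0, 0, 0, -0.8, 0, -4, 0.7, 0, 0, 0, -0.8, 0, -4, 0.7, 0, 0, 0, -0.8, 0, -4, 0.7, 0, 0, 0, 0, 0, -2, 0.7],
)

```text
t: 30.15
tool_pos: [0.581, -0.0539, 0.1815]
tool_rot: [0.056, -2.221, 2.119]
contact_force: [1.0, -0.3, 0.6]
opening: 0.0596
```

```bash
python3 go.py .588 -.035 .18 -88
```

```text
t 30.1 pos [ 0.581  -0.0539  0.1815] yaw -91.5 dpos [ 0.007   0.0189 -0.0015] F [ 1.  -0.3  0.6] open 0.060
 turn rad [ 0.048 -0.06   0.075] | shift cm in FINAL tool axes [-0.77  0.15 -1.87] in CURRENT axes [-0.67  0.19 -1.9 ] len 0.02
```

Request:
servo_tool(
  commands=[0.048, -0.06, 0.075, -0.7, 0, -1.8, 0.7, 0, 0, 0, 0, 0, 0, 0.7, 0, 0, 0, 0, 0, 0, 0.7],
)

```text
t: 30.45
tool_pos: [0.5857, -0.0316, 0.1757]
tool_rot: [-0.055, 2.206, -2.203]
contact_force: [-0.0, -0.2, 0.6]
opening: 0.0597
```

```bash
python3 go.py .588 -.035 .12 -88; python3 -c "
from h import *
d=snap('wrist','w19.png')"
```

```text
t 30.4 pos [ 0.5857 -0.0316  0.1757] yaw -87.6 dpos [ 0.0023 -0.0034 -0.0557] F [-0.  -0.2  0.6] open 0.060
 turn rad [0.001 0.007 0.008] | shift cm in FINAL tool axes [-0.22  5.57  0.35] in CURRENT axes [-0.26  5.56  0.36] len 0.056
```

View pics/w19.png

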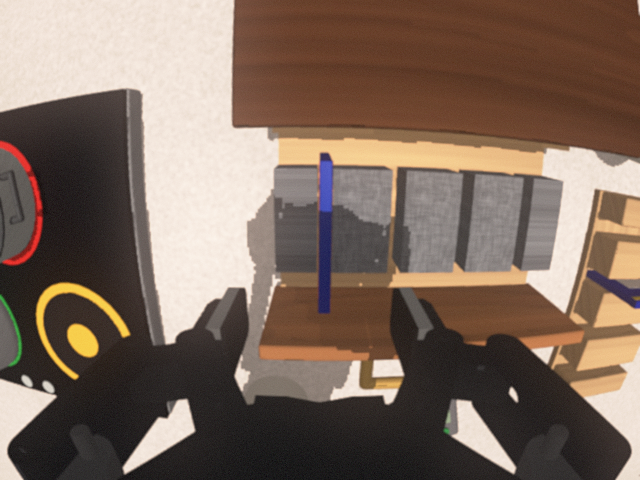

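The plaque is at (325,235), in line with the jaws. Only this one is left in the drawer. Descending.

Request:
servo_tool(
  commands=[0, 0.007, 0.008, -0.2, 2, 0.3, 0.7, 0, 0, 0, 0, 2, 0, 0.7, 0, 0, 0, 0, 1.8, 0, 0.7, 0, 0, 0, 0, 1.5, 0, 0.7],
)

```text
t: 30.9
tool_pos: [0.5891, -0.0393, 0.1014]
tool_rot: [-0.029, 2.209, -2.206]
contact_force: [-0.5, -0.7, 0.2]
opening: 0.0601
```

```bash
python3 go.py .589 -.035 .065 -88
```

```text
t 30.9 pos [ 0.5891 -0.0393  0.1014] yaw -88.5 dpos [-0.0001  0.0043 -0.0364] F [-0.5 -0.7  0.2] open 0.060
 turn rad [ 0.001 -0.008 -0.001] | shift cm in FINAL tool axes [-0.01  3.64 -0.43] in CURRENT axes [-0.    3.64 -0.43] len 0.037
```

Request:
servo_tool(
  commands=[0, -0.008, 0, 0, 1.2, -0.4, 0.7, 0, 0, 0, 0, 1.2, 0, 0.7, 0, 0, 0, 0, 0.5, 0, 0.7, 0, 0, 0, 0, 0, 0, 0.5],
)

```text
t: 31.3
tool_pos: [0.5871, -0.0366, 0.0669]
tool_rot: [-0.042, 2.211, -2.205]
contact_force: [0.8, -0.9, 0.1]
opening: 0.0466
```

```bash
python3 go.py .589 -.035 .065 -88
```

```text
t 31.3 pos [ 0.5871 -0.0366  0.0669] yaw -88.2 dpos [ 0.0019  0.0016 -0.0019] F [ 0.8 -0.9  0.1] open 0.047
 turn rad [ 0.003 -0.003  0.006] | shift cm in FINAL tool axes [-0.2   0.19 -0.16] in CURRENT axes [-0.2   0.19 -0.16] len 0.003
```

Request:
servo_tool(
  commands=[0, 0, 0, -0.2, 0.2, -0.2, 0.2, 0, 0, 0, 0, 0, 0, 0, 0, 0, 0, 0, 0, 0, 0, 0, 0, 0, 0, 0, 0, 0, 0, 0, 0, 0, 0, 0, 0],
)

```text
t: 31.8
tool_pos: [0.591, -0.0344, 0.0673]
tool_rot: [-0.037, 2.208, -2.204]
contact_force: [0.4, 0.3, -0.7]
opening: 0.0075
```

```bash
python3 go.py .589 -.035 .065 -88; python3 -c "
from h import *
d=snap('wrist','w20.png')"
```

```text
t 31.8 pos [ 0.591  -0.0344  0.0673] yaw -88.1 dpos [-0.002  -0.0006 -0.0023] F [ 0.4  0.3 -0.7] open 0.008
 turn rad [ 0.002 -0.002  0.001] | shift cm in FINAL tool axes [0.2  0.23 0.06] in CURRENT axes [0.2  0.23 0.06] len 0.003
```

View pics/w20.png

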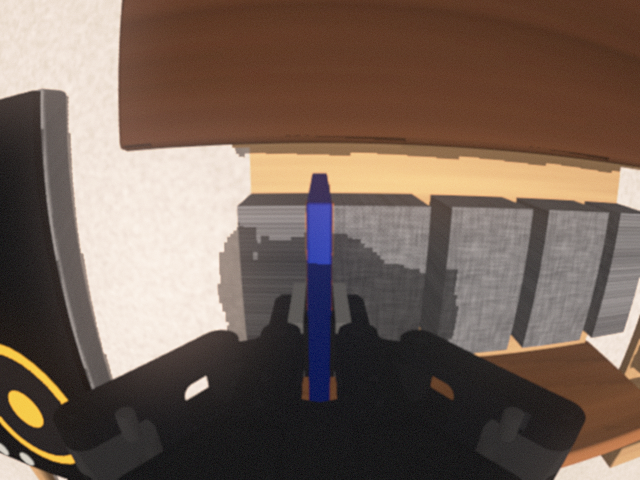

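Gripped with TCP 53 mm above the plaque bottom. Lift.

Request:
servo_tool(
  commands=[0, 0, 0, 0, -2, 0, 0, 0, 0, 0, 0, -3, 0, 0, 0, 0, 0, 0, -3, 0, 0, 0, 0, 0, 0, -4, 0, 0, 0, 0, 0, 0, -4, 0, 0, 0, 0, 0, 0, 0, 0, 0],
)

```text
t: 32.45
tool_pos: [0.5893, -0.0344, 0.2306]
tool_rot: [-0.044, 2.212, -2.205]
contact_force: [0.2, 0.4, -0.3]
opening: 0.0075
```

```bash
python3 go.py .428 -.371 .22 -88
```

```text
t 32.5 pos [ 0.5893 -0.0344  0.2306] yaw -88.1 dpos [-0.1613 -0.3366 -0.0106] F [ 0.2  0.4 -0.3] open 0.007
 turn rad [ 0.003 -0.002  0.007] | shift cm in FINAL tool axes [17.29  1.06 33.08] in CURRENT axes [17.2   1.08 33.12] len 0.373
```

Request:
servo_tool(
  commands=[0, 0, 0, 1.9, 0, 3.7, 0, 0, 0, 0, 1.9, 0, 3.7, 0, 0, 0, 0, 1.9, 0, 3.7, 0, 0, 0, 0, 1.9, 0, 3.7, 0, 0, 0, 0, 1.9, 0, 3.7, 0, 0, 0, 0, 1.9, 0, 3.7, 0, 0, 0, 0, 1.9, 0, 3.7, 0, 0, 0, 0, 1.9, 0, 3.7, 0, 0, 0, 0, 1.9, 0, 3.5, 0, 0, -0.14, 0, 0, -0.1, 0, 0, 0, -0.145, 0, 0, -0.1, 0, 0, 0, -0.145, 0, 0, -0.1, 0, 0, 0, -0.145, 0, 0, -0.1, 0, 0, 0, -0.145, 0, 0, -0.1, 0, 0, 0, -0.145, 0, 0, -0.1, 0, 0, 0, -0.145, 0, 0, -0.1, 0, 0, 0, -0.145, 0, 0, -0.1, 0, 0, 0, -0.145, 0, 0, -0.1, 0, 0, 0, -0.145, 0, 0, -0.1, 0, 0],
)

```text
t: 34.35
tool_pos: [0.4174, -0.3802, 0.2247]
tool_rot: [-1.191, 1.26, -1.219]
contact_force: [-0.1, 0.2, -0.7]
opening: 0.007
```

```bash
python3 go.py .428 -.371 .15 -1.1
```

```text
t 34.4 pos [ 0.4174 -0.3802  0.2247] yaw -2.3 dpos [ 0.0106  0.0092 -0.0747] F [-0.1  0.2 -0.7] open 0.007
 turn rad [ 0.018 -0.021 -0.016] | shift cm in FINAL tool axes [-0.94  7.47  1.04] in CURRENT axes [-0.84  7.46  1.15] len 0.076
```

Request:
servo_tool(
  commands=[0.018, -0.021, -0.016, -0.9, 1.5, 1.0, 0, 0, 0, 0, 0, 2, 0, 0, 0, 0, 0, 0, 2, 0, 0, 0, 0, 0, 0, 1.5, 0, 0, 0, 0, 0, 0, 0, 0, 0],
)

```text
t: 34.85
tool_pos: [0.4268, -0.37, 0.1491]
tool_rot: [-1.201, 1.222, -1.22]
contact_force: [-0.9, -0.3, -2.0]
opening: 0.0077
```

```bash
python3 go.py .428 -.371 .12 -1.1; python3 -c "
from h import *
d=snap('wrist','w21.png')"
```

```text
t 34.9 pos [ 0.4268 -0.37    0.1491] yaw -0.9 dpos [ 0.0012 -0.001  -0.0291] F [-0.9 -0.3 -2. ] open 0.008
 turn rad [ 0.001  0.003 -0.001] | shift cm in FINAL tool axes [0.1  2.91 0.12] in CURRENT axes [0.1  2.91 0.12] len 0.029
```

View pics/w21.png

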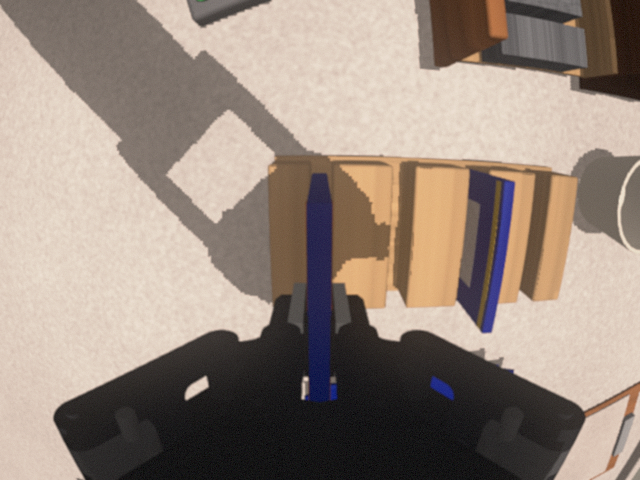

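The slot's edges at (309,163) and (333,163) straddle the plaque's far corner at (319,175), about 1 mm off. Descending.

Request:
servo_tool(
  commands=[0, 0, 0, 0.1, 1.2, 0.1, 0, 0, 0, 0, 0, 1.0, 0, 0, 0, 0, 0, 0, 0.8, 0, 0],
)

```text
t: 35.2
tool_pos: [0.4299, -0.3737, 0.122]
tool_rot: [-1.201, 1.216, -1.227]
contact_force: [0.5, -0.2, -0.7]
opening: 0.0072
```

```bash
python3 go.py .428 -.371 .0635 -1.1
```

```text
t 35.2 pos [ 0.4299 -0.3737  0.122 ] yaw -0.9 dpos [-0.0019  0.0027 -0.0585] F [ 0.5 -0.2 -0.7] open 0.007
 turn rad [-0.005  0.003  0.005] | shift cm in FINAL tool axes [-0.27  5.85 -0.2 ] in CURRENT axes [-0.29  5.85 -0.22] len 0.059
```

Request:
servo_tool(
  commands=[0, 0, 0, -0.2, 0.8, -0.2, 0, 0, 0, 0, 0, 0.4, 0, 0],
)

```text
t: 35.4
tool_pos: [0.4277, -0.3714, 0.1083]
tool_rot: [-1.201, 1.216, -1.226]
contact_force: [-1.1, -0.7, -0.1]
opening: 0.0074
```

```bash
python3 go.py .428 -.371 .0635 -1.1
```

```text
t 35.4 pos [ 0.4277 -0.3714  0.1083] yaw -0.9 dpos [ 0.0003  0.0004 -0.0448] F [-1.1 -0.7 -0.1] open 0.007
 turn rad [-0.004  0.003  0.004] | shift cm in FINAL tool axes [-0.04  4.48  0.03] in CURRENT axes [-0.06  4.48  0.01] len 0.045
```

Request:
servo_tool(
  commands=[0, 0, 0, 0, 1.0, 0, 0, 0, 0, 0, 0, 1.0, 0, 0, 0, 0, 0, 0, 1.0, 0, 0],
)

```text
t: 35.7
tool_pos: [0.4284, -0.3723, 0.0773]
tool_rot: [-1.202, 1.214, -1.229]
contact_force: [0.0, -0.6, -0.5]
opening: 0.0079
```

```bash
python3 go.py .428 -.371 .0635 -1.1
```

```text
t 35.7 pos [ 0.4284 -0.3723  0.0773] yaw -1.0 dpos [-0.0004  0.0013 -0.0138] F [ 0.  -0.6 -0.5] open 0.008
 turn rad [-0.006  0.003  0.006] | shift cm in FINAL tool axes [-0.12  1.38 -0.04] in CURRENT axes [-0.13  1.38 -0.05] len 0.014
```

Request:
servo_tool(
  commands=[0, 0, 0, 0, 0.9, 0, 0, 0, 0, 0, 0, 0.3, 0, 0, 0, 0, 0, 0, 0.1, 0, 0],
)

```text
t: 36.0
tool_pos: [0.4281, -0.3718, 0.0623]
tool_rot: [-1.201, 1.217, -1.226]
contact_force: [-2.7, 4.2, 14.3]
opening: 0.0075
```

```bash
python3 go.py .428 -.371 .0635 -1.1
```

```text
t 36.0 pos [ 0.4281 -0.3718  0.0623] yaw -0.9 dpos [-0.0001  0.0008  0.0012] F [-2.7  4.2 14.3] open 0.007
 turn rad [-0.004  0.003  0.004] | shift cm in FINAL tool axes [-0.08 -0.12 -0.01] in CURRENT axes [-0.08 -0.12 -0.01] len 0.001
```

It's on the floor (14 N upward). Release and lift.

Request:
servo_tool(
  commands=[0, 0, 0, 0, -0.1, 0, 0, 0, 0, 0, 0, 0, 0, 0.2, 0, 0, 0, 0, 0, 0, 0.4, 0, 0, 0, 0, 0, 0, 0.4, 0, 0, 0, 0, -1, 0, 0.4, 0, 0, 0, 0, -2, 0, 0.4, 0, 0, 0, 0, -3, 0, 0.4, 0, 0, 0, 0, -4, 0, 0.4, 0, 0, 0, 0, -4, 0, 0.4, 0, 0, 0, 0, 0, 0, 0.2],
)

```text
t: 37.0
tool_pos: [0.4275, -0.3712, 0.2116]
tool_rot: [-1.201, 1.215, -1.227]
contact_force: [0.3, -0.2, 0.2]
opening: 0.0206
```

```bash
python3 go.py .44 -.122 .22 2; python3 -c "
from h import *
d=snap('wrist','w22.png');snap('side','s22.png')"; python3 m6.py; python3 m3.py side;python3 m4.py | grep side
```

```text
t 37.0 pos [ 0.4275 -0.3712  0.2116] yaw -0.9 dpos [0.0125 0.2492 0.0084] F [ 0.3 -0.2  0.2] open 0.021
 turn rad [-0.005 -0.051  0.005] | shift cm in FINAL tool axes [-24.86  -0.84   2.12] in CURRENT axes [-24.93  -0.96   0.84] len 0.25
side 61 [352. 177.] [ 534.8 -375.4] [102.6  11.5] 88.6 ztop [0.0945 0.0981]
side 64 [382. 184.] [ 425.9 -375. ] [104.5   9.9] 88.6 ztop [0.0939 0.0984]
top 142 [457. 218.] [ 538.  -374.7] [100.7   9.2] 88.3 ztop [0.0942 0.0998]
top 38 [446. 258.] [ 430.  -340.8] [34.4  6. ] 89.3 ztop [0.0948 0.0996]
side
green ring [0.4457 0.381  0.0653] 0.0018 222
yellow ring [0.4494 0.2113 0.0612] 0.004 565
yellow dot [0.4494 0.211 ] 162
red ring [0.5952 0.2997 0.0639] 0.0032 309
bar 179 [233. 296.] [594.8 302.1] [59.9 16.4] 13.4 0.1315
bar 183 [270. 340.] [443.8 383.1] [80.6 12.6] 24.3 0.1276
side handle 21 [300. 186.] [ 673.9 -237.5] [17.9 12.4] 19.5 0.0919
side handle 290 [332. 223.] [ 493.1 -117.1] [251.4  48.9] 89.1 0.0955
side handle 241 [244. 224.] [737.8  16.1] [163.9  10.6] 2.4 0.0945
side cab 2698 [262. 195.] [ 741.6 -111.9] [168.4 271.3] 1.8 0.1284
side front 247 [327. 216.] [ 516.4 -121.2] [ 14.7 254.1] 1.8 0.1121
side front 140 [246. 220.] [735.8  17.4] [161.3  13.5] 3.4 0.1115
```

View pics/w22.png

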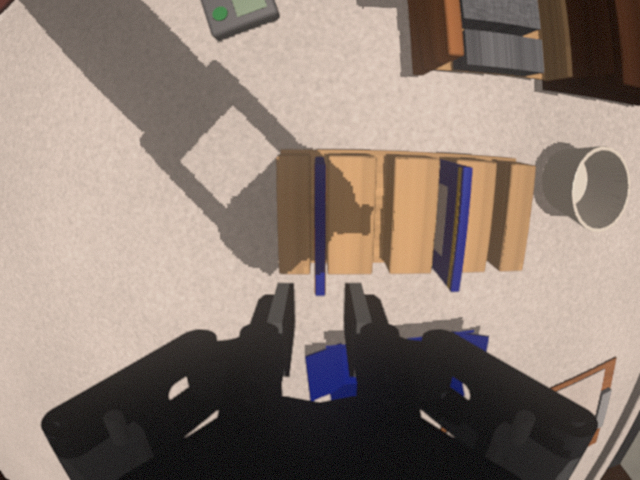

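View pics/s22.png

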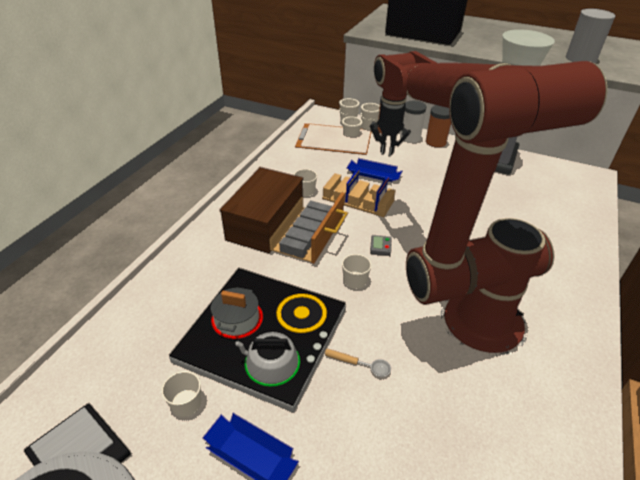

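Both plaques are upright: tops at about 94–95 mm, so bottoms about 10 mm, centred along y. The drawer is empty, and the kettle and pan are still in place. Now I'll close the drawer.

Request:
servo_tool(
  commands=[0, -0.05, 0, -4, 0, 0, 0, 0, 0, 0, -4, 0, 0, 0, 0, 0, 0, -4, 0, 0, 0, 0, 0, 0, -4, 0, 0, 0, 0, 0, 0, -4, 0, 0, 0, 0, 0, 0, -4, 0, 0, 0, 0, 0, 0, -1, 0, 0, 0, 0, 0, 0, 0, 0, 0, 0],
)

```text
t: 38.05
tool_pos: [0.4108, -0.1064, 0.1891]
tool_rot: [-1.227, 1.216, -1.156]
contact_force: [0.2, -0.4, -0.4]
opening: 0.0004
```

```bash
python3 go.py .43 -.122 .15 2
```

```text
t 38.0 pos [ 0.4108 -0.1064  0.1891] yaw 1.9 dpos [ 0.0192 -0.0156 -0.0391] F [ 0.2 -0.4 -0.4] open 0.000
 turn rad [ 0.026 -0.003 -0.023] | shift cm in FINAL tool axes [1.63 3.91 1.86] in CURRENT axes [1.71 3.82 1.97] len 0.046
```

Request:
servo_tool(
  commands=[0.026, 0, -0.02, 1.6, 1.5, 1.8, 0, 0, 0, 0, 0, 2, 0, 0, 0, 0, 0, 0, 2, 0, 0, 0, 0, 0, 0, 2, 0, 0, 0, 0, 0, 0, 0, 0, 0],
)

```text
t: 38.55
tool_pos: [0.4286, -0.1264, 0.1078]
tool_rot: [-1.224, 1.192, -1.185]
contact_force: [-0.9, 1.0, -0.1]
opening: -0.0002
```

```bash
python3 go.py .43 -.122 .082 2
```

```text
t 38.5 pos [ 0.4286 -0.1264  0.1078] yaw 1.6 dpos [ 0.0014  0.0044 -0.0258] F [-0.9  1.  -0.1] open -0.000
 turn rad [ 0.004 -0.006 -0.001] | shift cm in FINAL tool axes [-0.44  2.58  0.16] in CURRENT axes [-0.44  2.58  0.17] len 0.026
```

Request:
servo_tool(
  commands=[0, 0, 0, -0.3, 1.2, 0, 0, 0, 0, 0, 0, 1.0, 0, 0, 0, 0, 0, 0, 0.3, 0, 0, 0, 0, 0, 0, 0, 1, 0, 0, 0, 0, 0, 0, 1, 0, 0, 0, 0, 0, 0, 1, 0],
)

```text
t: 39.15
tool_pos: [0.4609, -0.1249, 0.0826]
tool_rot: [-1.223, 1.193, -1.189]
contact_force: [-3.0, -0.6, -0.2]
opening: -0.0002
```

```bash
python3 go.py .597 -.119 .083 2; python3 -c "
from h import *
d=snap('wrist','w23.png')"
```

```text
t 39.1 pos [ 0.4609 -0.1249  0.0826] yaw 1.4 dpos [0.1361 0.0059 0.0004] F [-3.  -0.6 -0.2] open -0.000
 turn rad [ 0.003 -0.01   0.   ] | shift cm in FINAL tool axes [-0.11 -0.04 13.63] in CURRENT axes [-0.25 -0.08 13.62] len 0.136
```

View pics/w23.png

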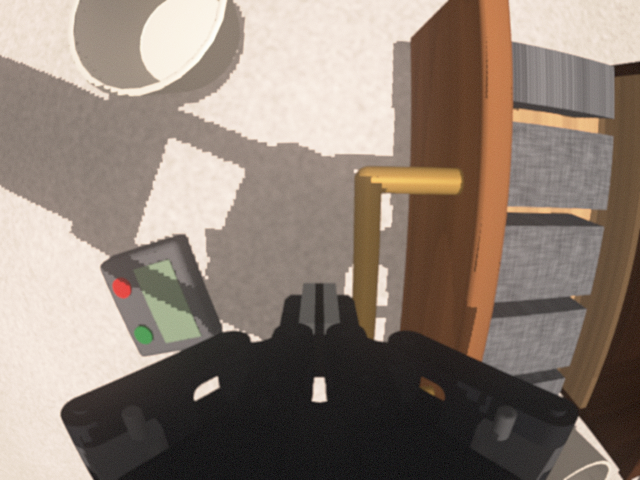

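The closed fingers sit behind the bar at (365,260) and the drawer is starting to move (3 N). Continuing.

Request:
servo_tool(
  commands=[0, 0, 0, 0, 0, 1.5, 0, 0, 0, 0, 0, 0, 1.5, 0, 0, 0, 0, 0, 0, 1.5, 0, 0, 0, 0, 0, 0, 1.5, 0, 0, 0, 0, 0, 0, 1.5, 0, 0, 0, 0, 0, 0, 1.5, 0, 0, 0, 0, 0, 0, 1.5, 0],
)

```text
t: 39.9
tool_pos: [0.5715, -0.1215, 0.083]
tool_rot: [-1.231, 1.194, -1.184]
contact_force: [-2.7, -0.8, 0.7]
opening: 0.0001
```

```bash
python3 go.py .599 -.119 .083 2
```

```text
t 39.9 pos [ 0.5715 -0.1215  0.083 ] yaw 1.7 dpos [0.0275 0.0025 0.    ] F [-2.7 -0.8  0.7] open 0.000
 turn rad [ 0.01  -0.006  0.001] | shift cm in FINAL tool axes [-0.15 -0.    2.76] in CURRENT axes [-0.17 -0.03  2.75] len 0.028
```

Request:
servo_tool(
  commands=[0, 0, 0, 0, 0, 1.0, 0, 0, 0, 0, 0, 0, 0.8, 0, 0, 0, 0, 0, 0, 0.6, 0, 0, 0, 0, 0, 0, 0.4, 0],
)

```text
t: 40.3
tool_pos: [0.5992, -0.1206, 0.0828]
tool_rot: [-1.241, 1.201, -1.178]
contact_force: [-24.4, -1.8, 14.8]
opening: -0.0001
```

```bash
python3 go.py .599 -.119 .083 2
```

```text
t 40.3 pos [ 0.5992 -0.1206  0.0828] yaw 1.8 dpos [-0.0002  0.0016  0.0002] F [-24.4  -1.8  14.8] open -0.000
 turn rad [ 0.021 -0.004  0.002] | shift cm in FINAL tool axes [-0.16 -0.02 -0.01] in CURRENT axes [-0.16 -0.02 -0.01] len 0.002
```

The shut stop is reached (24 N). Back off, rise and check.

Request:
servo_tool(
  commands=[0, 0, 0, 0, 0, -0.5, 0, 0, 0, 0, 0, 0, -2, 0, 0, 0, 0, 0, 0, -3, 0, 0, 0, 0, 0, -3, -1, 0, 0, 0, 0, 0, -4, 0, 0, 0, 0, 0, 0, -4, 0, 0, 0, 0, 0, 0, -3, 0, 0, 0, 0, 0, 0, 0, 0, 0],
)

```text
t: 41.1
tool_pos: [0.5342, -0.1213, 0.2273]
tool_rot: [-1.237, 1.2, -1.178]
contact_force: [0.9, 0.4, 0.4]
opening: 0.0002
```

```bash
python3 go.py .55 -.119 .2 2; python3 -c "
from h import *
d=snap('wrist','w24.png');snap('side','s24.png');snap('top','t24.png')"; python3 m6.py; python3 m3.py side top;python3 m4.py
```

```text
t 41.1 pos [ 0.5342 -0.1213  0.2273] yaw 1.7 dpos [ 0.0158  0.0023 -0.0273] F [0.9 0.4 0.4] open 0.000
 turn rad [ 0.018 -0.005 -0.001] | shift cm in FINAL tool axes [-0.18  2.73  1.59] in CURRENT axes [-0.18  2.7   1.63] len 0.032
side 64 [352. 176.] [ 535.8 -374.3] [105.4  12. ] 88.1 ztop [0.0936 0.0971]
side 62 [382. 184.] [ 425.8 -373. ] [101.3   9.2] 88.9 ztop [0.0946 0.0982]
top 143 [457. 218.] [ 538.1 -373.8] [98.8  9.1] 88.7 ztop [0.0944 0.0988]
top 113 [458. 258.] [ 429.2 -373.8] [99.3  6.2] 88.9 ztop [0.0947 0.099 ]
side
green ring [0.4457 0.381  0.0652] 0.0018 219
yellow ring [0.4494 0.2113 0.0612] 0.0039 561
yellow dot [0.4495 0.211 ] 159
red ring [0.5951 0.2998 0.0639] 0.0032 308
bar 180 [233. 296.] [595.3 301.9] [59.6 16.9] 13.8 0.131
bar 186 [270. 340.] [444. 383.] [80.6 13.1] 24.8 0.1291
top
green ring [0.4478 0.3828 0.0642] 0.0008 72
yellow ring [0.4514 0.2126 0.061 ] 0.003 477
yellow dot [0.4513 0.2124] 155
red ring [0.5975 0.3018 0.0632] 0.0023 149
bar 129 [209. 201.] [597.6 299.9] [58.7 15. ] 11.4 0.1336
bar 135 [180. 257.] [447.2 380.7] [80.3 12. ] 24.2 0.1321
side handle 556 [271. 216.] [674.6 -72.7] [307.8 146.4] 58.0 0.0952
side cab 2717 [262. 195.] [ 741.6 -112.7] [168.5 270.9] 1.7 0.1285
side front 387 [273. 210.] [678.9 -78. ] [305.9 145.2] 59.4 0.1118
top handle 112 [339. 185.] [631.  -38.6] [41.3 94.4] 2.1 0.0961
top cab 5398 [360. 143.] [ 744.3 -113.3] [166.5 264.3] 2.0 0.1283
top front 31 [403. 173.] [ 662.9 -226.2] [28.3 10.4] 87.5 0.1125
top front 170 [333. 178.] [655.7 -37.9] [13.9 99.2] 1.7 0.1114
```

View pics/s24.png

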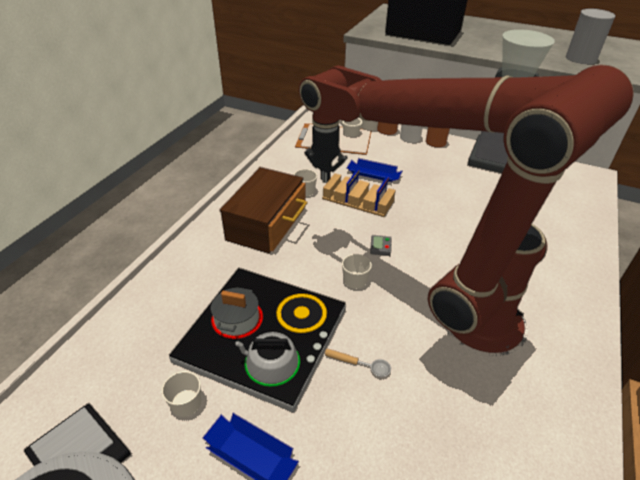

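View pics/t24.png

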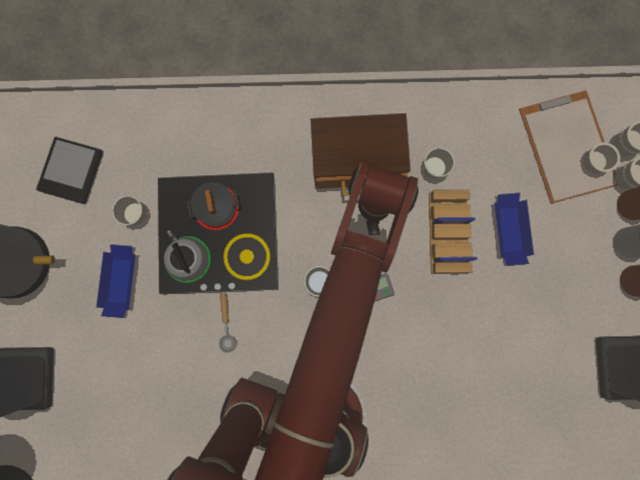

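View pics/w24.png

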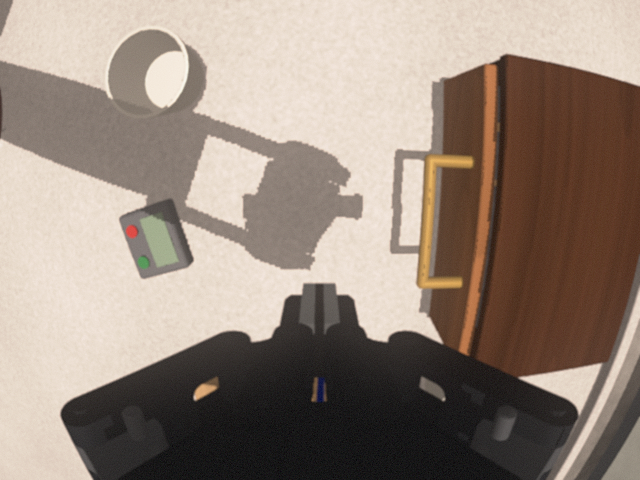

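```bash
python3 -c "
from h import *
d=load('wrist')
for p in ((432,160),(428,220),(423,284)): print(wonz(d,*p,.092).round(4))
# bystanders: initial vs now
import cv2
for n in('side','top'):
  a=cv2.imread('pics/%s0.png'%n).astype(int);b=cv2.imread('pics/%s24.png'%n[0]).astype(int)
  m=(abs(a-b).max(2)>60).astype(np.uint8);m=cv2.morphologyEx(m,cv2.MORPH_OPEN,np.ones((3,3)));nl,l,s,c=cv2.connectedComponentsWithStats(m)
  print(n,[(s[i,4],c[i].round().tolist()) for i in range(1,nl) if s[i,4]>25])"; python3 m3.py side
```

```text
[ 0.6169 -0.0667  0.092 ]
[ 0.6177 -0.1141  0.092 ]
[ 0.6199 -0.1687  0.092 ]
side [(np.int32(2315), [513.0, 52.0]), (np.int32(104), [450.0, 39.0]), (np.int32(29), [440.0, 49.0]), (np.int32(903), [461.0, 70.0]), (np.int32(495), [605.0, 73.0]), (np.int32(5092), [360.0, 115.0]), (np.int32(195), [495.0, 90.0]), (np.int32(16330), [498.0, 184.0]), (np.int32(95), [351.0, 182.0]), (np.int32(101), [381.0, 189.0]), (np.int32(1929), [369.0, 263.0]), (np.int32(64), [505.0, 247.0]), (np.int32(624), [543.0, 268.0]), (np.int32(88), [465.0, 279.0]), (np.int32(253), [301.0, 288.0]), (np.int32(258), [233.0, 298.0]), (np.int32(231), [296.0, 301.0]), (np.int32(585), [414.0, 317.0]), (np.int32(345), [235.0, 315.0]), (np.int32(256), [302.0, 316.0]), (np.int32(65), [259.0, 319.0]), (np.int32(50), [525.0, 331.0]), (np.int32(133), [272.0, 335.0]), (np.int32(4366), [475.0, 367.0]), (np.int32(1606), [270.0, 362.0])]
top [(np.int32(7964), [361.0, 267.0]), (np.int32(70), [209.0, 202.0]), (np.int32(38), [353.0, 197.0]), (np.int32(75), [367.0, 196.0]), (np.int32(39), [468.0, 221.0]), (np.int32(197), [234.0, 246.0]), (np.int32(89), [168.0, 256.0]), (np.int32(146), [247.0, 256.0]), (np.int32(133), [187.0, 259.0]), (np.int32(27), [268.0, 256.0]), (np.int32(171), [454.0, 259.0]), (np.int32(76), [326.0, 284.0]), (np.int32(106), [373.0, 285.0]), (np.int32(761), [289.0, 355.0]), (np.int32(22810), [475.0, 407.0]), (np.int32(7291), [246.0, 439.0]), (np.int32(84), [304.0, 439.0])]
side
green ring [0.4457 0.381  0.0652] 0.0018 219
yellow ring [0.4494 0.2113 0.0612] 0.0039 559
yellow dot [0.4493 0.2111] 161
red ring [0.5952 0.2996 0.064 ] 0.0032 306
bar 180 [233. 296.] [595.1 301.5] [60.  18.2] 14.3 0.1318
bar 182 [270. 340.] [443.8 383.3] [80.8 13.8] 25.9 0.1277
```

Everything checks out. Handing in.

```bash
python3 -c "
from h import *
st();print(ticket.finish_job())"
```

```text
t 41.5 pos [ 0.5307 -0.1202  0.2194] q [-0.356 -0.111  1.794 -0.007  1.49  -0.386] F [-0.3  0.   0.1] open -0.0003
[[ 0.03  -0.032  0.999]
 [-1.     0.005  0.031]
 [-0.006 -0.999 -0.031]]
the job is handed in; nothing more can be done
None
```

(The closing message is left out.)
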